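# Cap the extraction stub with the cam-lock cap

## Task

Close off the bench's dust-extraction stub: push the brass cam-lock cap down onto the grooved spigot until it is home on its gasket with both red arms still raised, then swing the two arms fully down, one after the other. Feel for the resistance and do not force the cap or the spring-mounted spigot, and leave the mallet, gouge and carved block alone.

Things in the scene. Friction and masses are not known exactly. Their poses are not given: they have to be found in the camera images.
- cap: Brass cam-lock cap, loose, 0.2 to 0.4 kg, standing mouth down on the bench: 44 outside diameter, 46 high (plain sides 0 to 40 above the rim), bore 34, 37.5 deep. Origin: centre of the mouth rim (underside), z up. Cam arms stand out at its own +y (arm a) and -y (arm b); the bare sides to grip face its own +x and -x. Any yaw on the spigot will do
- port: Fixed dust-extraction stub: blue foot, flange 96 across, 50 high, carrying the upright aluminium spigot on a spring mount that sinks about 1.3 mm per N of push, 30 mm at most, then stops dead. Four rubber grip beads round the spigot, 30 below its top, resist the last 9 mm of the push (8 to 16 N, varying), then give. Origin: centre of the foot's underside; z up along the spigot axis
- spigot_top (a point): Centre of the spigot's flat top, 150 above the bench unloaded (about 4 lower under the cap's weight); z up. Diameter 32, top edge bevelled to 26 over 4, groove 9 to 25 below the top, plain to 57 below, then a pipe at most 44 across. A black sprung gasket stands 4 above the top (3 N per mm). Cap home on the gasket: its rim 33.5 to 37 below this point; both arms down: about 36 below
- cam_a (a joint): Angle of red arm a (rad): 0 = raised 25 degrees above level, pointing out from the cap; 1.92 = fully down, hanging along the cap's side. Stiff hinge (about 0.12 N m), stays where it is left; the cam nose at its root turns into the spigot's groove and draws the cap down in the last half of the swing. With the cap not home the arms jam
- cam_b (a joint): Same for red cam arm b, on the cap's -y side
- hinge_a (a point): Hinge axis of arm a: on the cap, 24 out from its axis to its own +y and 21.3 above the rim; the hinge line runs along the cap's x
- hinge_b (a point): Same for arm b, on the cap's -y side
- tip_a (a point): Point on the outer (upper, when raised) face of arm a at its free end, 62 from the hinge. The arm is a red bar 12 wide and 6 thick, with a thin wire ring beyond its end (seen only, no substance); this face lies 6 off the line through the hinge
- tip_b (a point): Same for arm b
- mallet: bystander, to be left alone: carver's round wooden mallet standing on its head, 88 across, 215 high. Origin under its centre
- gouge: bystander, to be left alone: gouge lying on the bench, 225 long along its own x, 22 high. Origin on its underside near the ferrule
- relief: bystander, to be left alone: carved wooden block 100 x 140, 49 high. Origin under its centre
There are look-alikes about, which are no part of the job. Of the things that look like the cap, the smallest one is meant.

How it is judged:
By the outcome, as a careful person would: the job done as asked, in the order asked, and still so for the second after the job is handed in, with the robot touching nothing.
It also fails if it takes over 72 s, if anything falls off the work surface, if the arm or the gripper's body presses on something with over 40 N, if the wrist force passes 120 N, or if a joint passes its speed limit or range.

## Robot

A 6-joint arm with a two-finger parallel gripper is mounted at the origin on the work surface. World frame = base frame: x ahead of the robot, y to its left, z up, the work surface at z = 0. Lengths are in mm, angles in rad, forces in N, time in s.
With the tool pointing down it reaches from about 350 to 875 mm from the base axis. Payload 4.2 kg.
Tool frame: the origin (TCP) lies midway between the tips of the shut fingers; the grasp point (between the pads) lies 19 mm behind it (arm.grip_point_offset is the z of the grasp point in the tool frame, in mm); z points along the fingers, x is the direction in which the jaws open and shut, and the axes are right-handed (so a half turn about z gives the same grasp; the last joint's range is limited). The gripper opens to 85 mm and grips with 20 to 120 N. Pads are 22 mm wide; open, the fingers measure 114 mm over their backs; the gripper's body (76 mm by 85 mm) begins 54 mm behind the grasp point. The pads swing forward as they close: fully open they stand 13 mm farther back than shut.
Start: joints at [1.566, 0.385, 0.008, 0, -1.194, -0.259], TCP at [162.937, 603.366, 231.312] pointing down, gripper open.
Joint ranges: [-3.14, 3.14], [-1.21, 2.06], [-1.07, 1.41], [-3.16, 2.05], [-2.99, -0.16], [-3.1, 3.1]. Speed limits (rad/s): [2.79, 2.79, 3.14, 3.14, 3.14, 3.14].

## Interface

Orientations are given as a unit quaternion [x, y, z, w].
In Python, from bench import arm gives the robot as it stands.
- The arm moves only by the shell command python3 -m jog 'ROWS'. ROWS is JSON, a list of rows, each an object of numbers: "hand": the finger opening in mm, from 0 to 85.4; "dx", "dy", "dz": the shift along the tool's x, y, z in mm; "rx", "ry", "rz": the turn, a rotation vector about the tool's x, y, z in rad. A call has 1 to 5 rows; each row shifts and turns the commanded pose from where the row before left it, along the tool's axes as they then stand; what a row does not reach is not made up. A row lasts 1/12 s, in which the tool goes at most 41.7 mm and 7.16 degrees, less where a joint would pass 70% of its speed; a pose out of reach is approached as far as the arm can. A call with a gripper value outside its range is refused whole. The fingers move at their own pace and stop on an object; the grip force is fixed at half the most. Time passes only in rows, so rows that do not move let the fingers close. It gives the time, the measured TCP pose, the force and the opening at its end, in the units of the state.
- arm.read_state(): the state, without advancing time (a new reading comes with each control period).
- arm.get_image(name): name is "scene" or "side" or "wrist"; returns a dict with "img" (420x560x3 uint8, red, green, blue), "depth" (420x560 float32, mm along the optical axis (not along the pixel's ray), 0 where there is no reading), "intrinsics" (3x3 intrinsics, pixels), "R" (3x3) and "t" (3): a world point X has camera coordinates R X + t; the wrist camera has in their place "T_tool_cam" (4x4, takes a point from camera to tool coordinates, whose origin is the TCP and whose axes are the tool frame's). Camera axes: x right, y down, z forward; pixel columns grow to the right and rows downward; lengths in mm; the calibration is good to about 2 mm. A picture is of the moment at which its call begins: read the wrist's pose just before it.
- arm.job_done(): hands the job in, once; it reports no verdict.
The state is a dict: "clock": time; "joints": joint angles; "joint_vel": joint speeds; "joint_efforts": joint torques, N m; "position": TCP position; "ee_rot": TCP orientation; "contact_force": force on the tool from outside, world axes, zero at the start; "wrist_torque": the same for the moment, N m; "gripper_width": finger opening in mm.
Only numpy, scipy, OpenCV 4.12 (cv2) and the standard library are available. Lean on these libraries where they do the work, as an engineer would, in place of code of your own. Each camera call takes 0.05 s, during which the arm holds its last target.

## Working session

There is one attempt and no reset: what is moved stays moved. The work goes in short steps, Python scripts to look and compute and a shell command to move; the robot and the scene stay as the last step left them, time stands still between calls to the robot, and variables do not carry over. Pictures are saved under pics/ and viewed, and the job is handed in when it is done.

```bash
ls; mkdir -p pics
cat > h.py <<'E'
import numpy as np, cv2
from bench import arm
from scipy.spatial.transform import Rotation as Ro
def snap(n,fn):
    s=arm.read_state(); d=arm.get_image(n)
    cv2.imwrite('pics/'+fn+'.png',d['img'][:,:,::-1])
    if 'R' not in d:
        T=np.array(d['T_tool_cam']); Rw=Ro.from_quat(s['ee_rot']).as_matrix()
        Rc=Rw@T[:3,:3]; p=Rw@T[:3,3]+np.array(s['position'])
        d['R']=Rc.T; d['t']=-Rc.T@p
    d={k:np.array(v) for k,v in d.items()}
    np.savez('pics/'+fn+'.npz',**d)
    return d
def load(fn): return dict(np.load('pics/'+fn+'.npz'))
def ray(d,u,v):
    r=d['R'].T@np.linalg.inv(d['intrinsics'])@np.array([u,v,1.]); o=-d['R'].T@d['t']; return o,r
def onz(d,u,v,z):
    o,r=ray(d,u,v); return o+r*(z-o[2])/r[2]
def dep(d,u,v):
    o,r=ray(d,u,v); return o+r*d['depth'][int(round(v)),int(round(u))]
def cloud(d):
    H,W=d['depth'].shape; u,v=np.meshgrid(np.arange(W),np.arange(H))
    r=np.stack([u,v,np.ones_like(u)],-1)@np.linalg.inv(d['intrinsics']).T@d['R']
    P=r*d['depth'][...,None]-d['R'].T@d['t']; P[d['depth']<=0]=np.nan; return P
def proj(d,X):
    c=d['R']@np.array(X,float)+d['t']; p=d['intrinsics']@c; return p[:2]/p[2]
E
python3 - <<'E'
from h import *
for n in ['scene','side','wrist']: 
    d=snap(n,n+'0')
    print(n,(-d['R'].T@d['t']).round(), d['intrinsics'][0,0])
print(arm.read_state())
E
```

```text
pics
scene [1426. -279.  884.] 397.13099344321233
side [ 384.  827. 1012.] 464.9759879117944
wrist [234. 585. 373.] 359.75893397183756
{'clock': 0.15, 'joints': array([ 1.56560340e+00,  3.85356423e-01,  6.93160548e-03, -3.24747391e-04,
       -1.19396692e+00, -2.58596229e-01]), 'joint_vel': array([-0.00077202, -0.00152465,  0.00391212,  0.0037418 ,  0.00085298,
       -0.00135997]), 'joint_efforts': array([-2.28934196e-04, -3.92678475e+01,  1.88581753e+01,  4.18862879e+00,
       -3.43906082e-03, -8.30559941e-07]), 'position': array([162.84343176, 602.96502643, 230.48791003]), 'ee_rot': array([-6.07924098e-01,  7.93994730e-01, -5.38435521e-04, -6.07622632e-04]), 'contact_force': array([ 0.79581271, -0.83302354, -0.40911749]), 'wrist_torque': array([-0.01231328, -0.01846526, -0.04613734]), 'gripper_width': 85.61125243179963}
```

View pics/scene0.png

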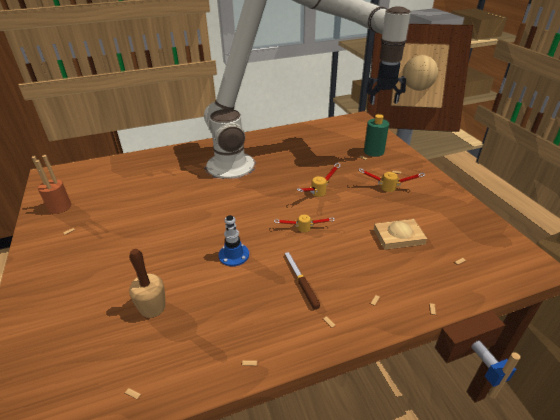

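View pics/side0.png

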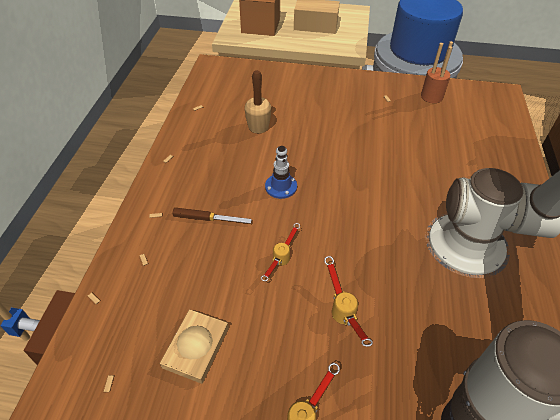

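View pics/wrist0.png

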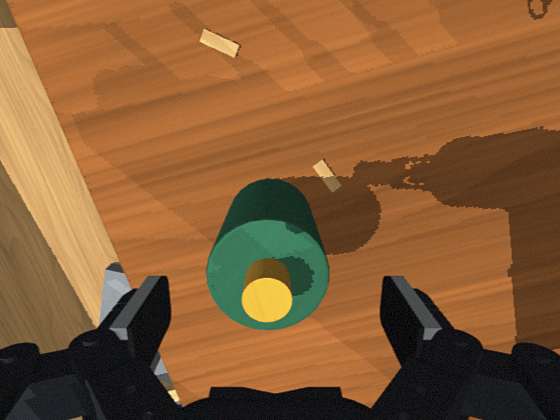

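The scene view shows three caps: (304,224), (319,187) and (390,182). The port is at (234,250), the mallet at (148,295), the gouge at (300,280) and the relief at (400,234). A green bottle stands near the gripper. Next I'll measure the caps and the port.

Run:
```python
from h import *
for n in ['scene0','side0']:
    d=load(n); P=cloud(d); im=d['img']; hsv=cv2.cvtColor(im,cv2.COLOR_RGB2HSV)
    z=P[...,2]
    print(n)
    masks={'brass':cv2.inRange(hsv,(17,150,90),(32,255,255)),'red':cv2.inRange(hsv,(0,200,90),(4,255,255))|cv2.inRange(hsv,(175,200,90),(180,255,255)),'blue':cv2.inRange(hsv,(105,180,60),(125,255,255))}
    for k,m in masks.items():
        N,L,S,C=cv2.connectedComponentsWithStats(m)
        for i in range(1,N):
            if S[i,4]<25: continue
            q=P[L==i]; q=q[np.isfinite(q[:,0])]
            if len(q)==0: continue
            if k=='brass':
                zt=np.percentile(q[:,2],95); 
                t=q[q[:,2]>zt-4]
                print(k,C[i].round(1),S[i,4],'top',t.mean(0).round(1),'ext',np.ptp(t,0).round(1),'ztop',zt.round(1))
            else: print(k,C[i].round(1),S[i,4],q.min(0).round(),q.max(0).round(),q.mean(0).round(1))
    print(im[224,304] if n=='scene0' else im[250,282])
```

```text
scene0
brass [378.4 118.3] 74 top [122.8 616.1 170.3] ext [31.4 28.8  5.8] ztop 171.6
brass [389.4 181.6] 281 top [382.4 525.9  57.4] ext [51.7 53.3  8.7] ztop 58.7
brass [319.2 185.6] 242 top [317.4 264.   57.5] ext [54.7 47.3  8.4] ztop 58.9
brass [304.  222.9] 213 top [489.4 131.8  44.1] ext [40.1 40.5  7.2] ztop 45.9
red [330.7 172.8] 49 [267. 304.  40.] [299. 354.  69.] [282.9 329.4  54.2]
red [372.1 175.3] 38 [334. 440.  38.] [366. 496.  70.] [351.2 470.   51.4]
red [408.4 177.9] 46 [396. 559.  38.] [434. 613.  66.] [415.9 586.9  52.2]
red [307.7 188.9] 26 [330. 183.  39.] [359. 232.  65.] [345.  207.5  50.5]
red [320.5 220.4] 37 [492. 162.  25.] [515. 211.  37.] [504.3 186.9  31.4]
red [287.3 221.6] 40 [456.  56.  26.] [481. 105.  37.] [470.2  80.9  31.1]
blue [233.9 254.7] 397 [ 500. -167.    1.] [576. -76.  52.] [ 549.1 -124.3   20.7]
blue [495.7 372.6] 286 [1095.  372.  -72.] [1125.  423.  -22.] [1110.4  382.6  -38. ]
[129  95  37]
side0
brass [211.3 216.3] 27 top [698.4  39.   19.7] ext [ 8.6 12.6  3.5] ztop 21.0
brass [281.5 252.7] 296 top [485.4 138.5  43.8] ext [38.3 37.3  7.4] ztop 45.6
brass [344.1 306.7] 625 top [313.7 269.6  56.9] ext [48.6 49.4  7.2] ztop 58.9
brass [301.3 411.4] 433 top [382.7 528.2  58.5] ext [48.9 36.3  6.5] ztop 60.6
red [290.6 235.9] 75 [457.  58.  24.] [481. 109.  39.] [468.8  83.5  31.2]
red [270.9 268. ] 76 [491. 162.  24.] [515. 219.  36.] [502.5 191.   30.9]
red [334.4 278.6] 178 [325. 176.  34.] [363. 239.  69.] [344.4 208.3  51.3]
red [357.4 328.7] 149 [263. 297.  34.] [302. 359.  68.] [283.3 329.8  52.3]
red [321.1 388.2] 272 [328. 442.  34.] [370. 504.  68.] [349.  473.1  51.7]
blue [433.8  13.5] 28 [   12. -1190.    60.] [   66. -1135.    73.] [   41.4 -1159.4    66.8]
blue [ 12.1 321.4] 281 [1093.  377.  -71.] [1126.  428.  -20.] [1107.   408.4  -33.4]
[223 170  71]
```

Run:
```python
from h import *
a=load('scene0')['img'][160:280,200:440,::-1]; cv2.imwrite('pics/z1.png',cv2.resize(a,None,fx=3.3,fy=3.3))
a=load('side0')['img'][130:420,230:420,::-1]; cv2.imwrite('pics/z2.png',cv2.resize(a,None,fx=2,fy=2))
```

```text
(no output)
```

View pics/z1.png

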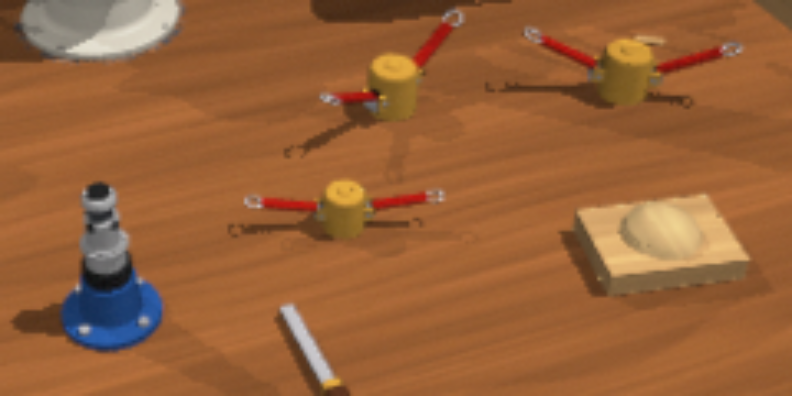

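View pics/z2.png

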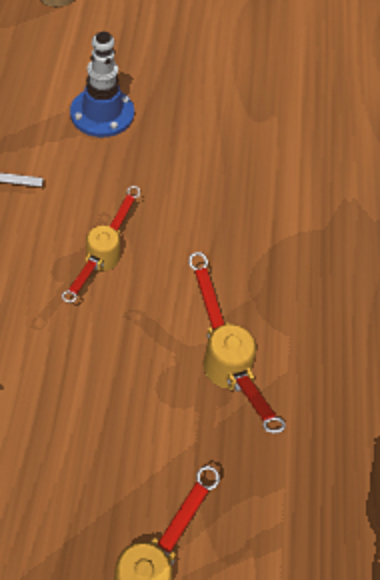

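Run:
```python
from h import *
c=np.array([487.4,135.2])
for n in ['scene0','side0']:
    d=load(n); P=cloud(d); im=d['img']; hsv=cv2.cvtColor(im,cv2.COLOR_RGB2HSV)
    m=cv2.inRange(hsv,(0,150,60),(6,255,255))|cv2.inRange(hsv,(172,150,60),(180,255,255))
    q=P[m>0]; q=q[np.isfinite(q[:,0])]; q=q[np.hypot(*(q[:,:2]-c).T)<110]
    for s in (1,-1):
        e=q[s*(q[:,1]-c[1])>0]; r=np.hypot(*(e[:,:2]-c).T)
        f=np.polyfit(r,e[:,2],1)
        x=np.polyfit(e[:,1],e[:,0],1)
        print(n,s,len(e),'r',r.min().round(),r.max().round(),'slope deg',np.degrees(np.arctan(f[0])).round(1),'z24',np.polyval(f,24).round(1),'yaw',np.degrees(np.arctan2(1,x[0])).round(1),'x at c',np.polyval(x,c[1]).round(1))
# port: points above 60 near (535,-125)
for n in ['scene0','side0']:
    d=load(n); P=cloud(d)
    q=P[np.isfinite(P[...,0])]; q=q[np.hypot(q[:,0]-540,q[:,1]+122)<70]
    for a,b in [(3,8),(8,14),(30,52),(55,90),(95,122),(122,135),(135,147),(147,160)]:
        e=q[(q[:,2]>a)&(q[:,2]<b)]
        if len(e): print(n,a,b,len(e),e.min(0).round(1),e.max(0).round(1),e.mean(0).round(1))
```

```text
scene0 1 47 r 29.0 99.0 slope deg 0.7 z24 29.9 yaw 84.1 x at c 497.6
scene0 -1 49 r 31.0 85.0 slope deg 5.5 z24 27.1 yaw 74.7 x at c 484.1
side0 1 82 r 28.0 85.0 slope deg 7.4 z24 25.9 yaw 74.1 x at c 487.0
side0 -1 80 r 28.0 81.0 slope deg 7.6 z24 27.0 yaw 73.8 x at c 483.8
scene0 3 8 107 [ 490.9 -185.8    3. ] [602.1 -57.    8. ] [ 549.6 -128.3    5.9]
scene0 8 14 185 [ 493.8 -169.2    8.1] [574.8 -75.7  13.9] [ 544.9 -123.4   10.3]
scene0 30 52 123 [ 518.  -150.4   30.4] [558.3 -96.4  51.9] [ 547.2 -125.7   42.1]
scene0 55 90 128 [ 520.5 -145.2   55.1] [ 553.5 -100.3   89.8] [ 543.3 -124.9   70.6]
scene0 95 122 86 [ 524.3 -140.    95. ] [ 547.9 -102.5  121.9] [ 540.1 -124.   108.5]
scene0 122 135 40 [ 517.8 -136.9  122.1] [ 543.7 -108.1  134.8] [ 535.9 -124.2  126.6]
scene0 135 147 27 [ 519.6 -137.6  135.2] [ 544.9 -108.   146.8] [ 538.  -124.8  142.6]
scene0 147 160 54 [ 517.1 -136.9  147.1] [ 545.  -109.5  155.9] [ 533.1 -122.8  151.4]
side0 3 8 158 [ 481.2 -176.4    3. ] [602.1 -52.9   8. ] [ 525.8 -101.3    5.9]
side0 8 14 169 [ 482.3 -149.7    8. ] [572.6 -69.2  13.9] [ 527.8 -103.4   10.5]
side0 30 52 132 [ 500.3 -130.8   30.2] [554.5 -90.4  51.9] [ 525.5 -102.3   41.6]
side0 55 90 139 [ 506.  -132.    55.2] [550.7 -95.9  89.9] [ 526.8 -106.3   71.7]
side0 95 122 89 [ 512.1 -129.9   95.1] [543.9 -96.2 122. ] [ 526.1 -108.9  109.2]
side0 122 135 41 [ 512.5 -128.6  122. ] [ 542.4 -105.1  134.1] [ 527.1 -112.8  126.4]
side0 135 147 30 [ 513.6 -134.1  138.8] [ 542.8 -103.8  146.9] [ 526.6 -111.6  143.2]
side0 147 160 57 [ 514.2 -131.1  147. ] [ 539.8 -104.   156. ] [ 527.6 -116.2  151. ]
```

```bash
R='{"dx":24.5,"dy":-29}'; :; python3 -m jog '[{"dx":24.5,"dy":-29},{"dx":24.5,"dy":-29},{"dx":24.5,"dy":-29},{"dx":24.5,"dy":-29},{"dx":24.5,"dy":-29}]'
cat >> h.py <<'E'
def go(x=None,y=None,z=None,yaw=None):
    s=arm.read_state(); p=np.array(s['position']); Rw=Ro.from_quat(s['ee_rot']).as_matrix()
    t=np.array([p[i] if v is None else v for i,v in enumerate((x,y,z))])
    cy=np.degrees(np.arctan2(Rw[1,0],Rw[0,0]))
    print('pos',p.round(1),'yaw %.1f'%cy,'tilt',Rw[:2,2].round(4),'F',np.array(s['contact_force']).round(2),'w %.1f'%s['gripper_width'],'t %.2f'%s['clock'],'j',np.round(s['joints'],2))
    d=t-p
    print('tool d',(Rw.T@d).round(1), '' if yaw is None else 'rz %.3f'%(-np.radians((yaw-cy+180)%360-180)))
E
```

```text
$[0]: bad value
```

```bash
python3 -m jog '[{"hand":85,"dx":24.5,"dy":-29,"dz":0,"rx":0,"ry":0,"rz":0},{"hand":85,"dx":24.5,"dy":-29,"dz":0,"rx":0,"ry":0,"rz":0}]'
```

```text
clock: 0.32
position: [205.7, 540.8, 230.0]
ee_rot: [-0.609, 0.793, -0.001, -0.001]
contact_force: [-0.0, 0.3, -0.1]
gripper_width: 84.9
```

```bash
python3 -m jog '[{"hand":85,"dx":24.5,"dy":-29},{"hand":85,"dx":24.5,"dy":-29},{"hand":85,"dx":24.5,"dy":-29},{"hand":85,"dx":24.5,"dy":-29},{"hand":85,"dx":24.5,"dy":-29}]'
```

```text
$[0]: bad value
```

```bash
python3 -m jog '[{"hand":85,"dx":24.5,"dy":-29,"dz":0,"rx":0,"ry":0,"rz":0},{"hand":85,"dx":24.5,"dy":-29,"dz":0,"rx":0,"ry":0,"rz":0},{"hand":85,"dx":24.5,"dy":-29,"dz":0,"rx":0,"ry":0,"rz":0},{"hand":85,"dx":24.5,"dy":-29,"dz":0,"rx":0,"ry":0,"rz":0},{"hand":85,"dx":24.5,"dy":-29,"dz":0,"rx":0,"ry":0,"rz":0}]'
```

```text
clock: 0.73
position: [314.7, 383.0, 231.2]
ee_rot: [-0.608, 0.794, -0.0, -0.0]
contact_force: [1.0, -0.1, 0.5]
gripper_width: 85.2
```

```bash
python3 -m jog '[{"hand":85,"dx":24.5,"dy":-29,"dz":0,"rx":0,"ry":0,"rz":0},{"hand":85,"dx":24.5,"dy":-29,"dz":0,"rx":0,"ry":0,"rz":0},{"hand":85,"dx":24.5,"dy":-29,"dz":0,"rx":0,"ry":0,"rz":0},{"hand":85,"dx":24.5,"dy":-29,"dz":0,"rx":0,"ry":0,"rz":0},{"hand":85,"dx":24.5,"dy":-29,"dz":0,"rx":0,"ry":0,"rz":0}]' 
python3 -m jog '[{"hand":85,"dx":0,"dy":0,"dz":0,"rx":0,"ry":0,"rz":0.12},{"hand":85,"dx":0,"dy":0,"dz":0,"rx":0,"ry":0,"rz":0.12},{"hand":85,"dx":0,"dy":0,"dz":0,"rx":0,"ry":0,"rz":0.12},{"hand":85,"dx":0,"dy":0,"dz":0,"rx":0,"ry":0,"rz":0.12},{"hand":85,"dx":0,"dy":0,"dz":0,"rx":0,"ry":0,"rz":0.12}]'
python3 -m jog '[{"hand":85,"dx":0,"dy":0,"dz":0,"rx":0,"ry":0,"rz":0.12},{"hand":85,"dx":0,"dy":0,"dz":0,"rx":0,"ry":0,"rz":0.12},{"hand":85,"dx":0,"dy":0,"dz":0,"rx":0,"ry":0,"rz":0.12},{"hand":85,"dx":0,"dy":0,"dz":0,"rx":0,"ry":0,"rz":0.12},{"hand":85,"dx":0,"dy":0,"dz":0,"rx":0,"ry":0,"rz":0.12}]'
python3 -m jog '[{"hand":85,"dx":0,"dy":0,"dz":0,"rx":0,"ry":0,"rz":0.12},{"hand":85,"dx":0,"dy":0,"dz":0,"rx":0,"ry":0,"rz":0.12},{"hand":85,"dx":0,"dy":0,"dz":0,"rx":0,"ry":0,"rz":0.12},{"hand":85,"dx":0,"dy":0,"dz":0,"rx":0,"ry":0,"rz":0}]'
python3 -c "
from h import *
go(487,135,200,164); snap('wrist','w1')"
```

```text
clock: 1.15
position: [422.7, 227.0, 231.4]
ee_rot: [-0.608, 0.794, 0.0, 0.0]
contact_force: [-0.2, -0.5, 0.3]
gripper_width: 85.2
clock: 1.57
position: [422.2, 228.4, 231.1]
ee_rot: [-0.343, 0.939, -0.0, -0.0]
contact_force: [0.0, 0.5, -0.0]
gripper_width: 85.0
clock: 1.98
position: [422.0, 228.7, 231.1]
ee_rot: [-0.05, 0.999, -0.0, -0.0]
contact_force: [0.5, 0.4, 0.5]
gripper_width: 85.2
clock: 2.32
position: [422.0, 228.6, 231.1]
ee_rot: [0.127, 0.992, -0.0, -0.0]
contact_force: [-0.1, -0.1, 0.2]
gripper_width: 84.8
pos [422.  228.6 231.1] yaw 165.4 tilt [-0.0005 -0.0003] F [-0.08 -0.14  0.2 ] w 84.8 t 2.32 j [ 0.84  0.14 -0.33 -0.   -1.1  -1.09]
tool d [-86.5 -74.2  31.1] rz 0.024
```

View pics/w1.png

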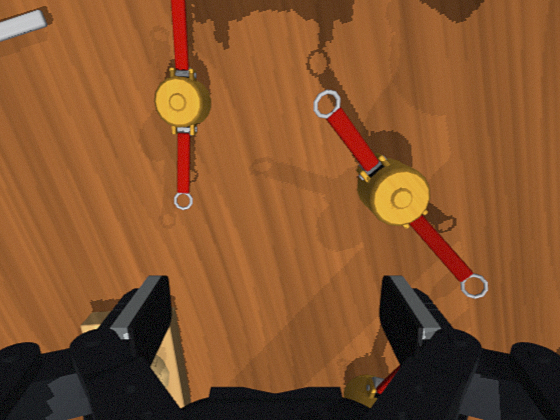

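The wrist view shows the target cap with its centre near (180,102). Its arms run almost vertically in the image, with a ring at (183,200).

```bash
cat >> h.py <<'E'
def brass(d,c,rad=60):
    P=cloud(d); hsv=cv2.cvtColor(d['img'],cv2.COLOR_RGB2HSV)
    m=cv2.inRange(hsv,(15,120,70),(34,255,255))>0
    m&=np.hypot(P[...,0]-c[0],P[...,1]-c[1])<rad
    q=P[m]; zt=np.percentile(q[:,2],90); mt=(m&(abs(P[...,2]-zt)<2.5)).astype(np.uint8)
    ys,xs=np.nonzero(mt); (cx,cy),r=cv2.minEnclosingCircle(np.c_[xs,ys].astype(np.float32))
    return zt,(cx,cy),r,P[mt>0]
def red(d,c,rad=110):
    P=cloud(d); hsv=cv2.cvtColor(d['img'],cv2.COLOR_RGB2HSV)
    m=cv2.inRange(hsv,(0,150,60),(6,255,255))|cv2.inRange(hsv,(172,150,60),(180,255,255))
    q=P[m>0]; q=q[np.isfinite(q[:,0])]; return q[np.hypot(*(q[:,:2]-np.array(c)).T)<rad]
E
python3 - <<'E'
from h import *
d=load('w1'); c=(487,135)
zt,uv,r,q=brass(d,c); print(zt,uv,r,onz(d,*uv,46),q.mean(0),(q.max(0)+q.min(0))/2)
e=red(d,c); ce=onz(d,*uv,46)
for s in (1,-1):
    f=e[s*(e[:,1]-c[1])>0]; x=np.polyfit(f[:,1],f[:,0],1); rr=np.hypot(*(f[:,:2]-ce[:2]).T); g=np.polyfit(rr,f[:,2],1)
    print(s,len(f),f.mean(0).round(1),'yaw',np.degrees(np.arctan2(1,x[0])),np.polyval(x,ce[1]),'rise',np.degrees(np.arctan(g[0])),np.polyval(g,24),rr.max())
E
```

```text
45.34776590850801 (179.38235473632812, 101.38235473632812) 24.708955764770508 [483.01420892 135.6508595   46.        ] [484.47768887 135.42603659  44.46175925] [484.86591404 136.02776762  45.32793421]
1 728 [501.7 188.6  30.8] yaw 72.17741962468327 484.65488768924513 rise 5.035321521701814 28.00156734073166 93.57407610840079
-1 961 [468.1  82.4  31.8] yaw 73.6389484156234 483.71489315537445 rise 7.9578323607971555 27.366624661470834 86.28866465626123
```

```bash
python3 -c "
from h import *
go(484.5,135.5,120,163)"
```

```text
pos [422.1 228.7 231.1] yaw 165.6 tilt [-0.0005 -0.0003] F [0.51 0.04 0.05] w 85.2 t 2.37 j [ 0.84  0.14 -0.33 -0.   -1.1  -1.09]
tool d [-83.6 -74.7 111.1] rz 0.046
```

```bash
python3 -m jog '[{"hand":85,"dx":-16.7,"dy":-15,"dz":22,"rx":0,"ry":0,"rz":0.046},{"hand":85,"dx":-16,"dy":-15.7,"dz":22,"rx":0,"ry":0,"rz":0},{"hand":85,"dx":-16,"dy":-15.7,"dz":22,"rx":0,"ry":0,"rz":0},{"hand":85,"dx":-16,"dy":-15.7,"dz":22,"rx":0,"ry":0,"rz":0},{"hand":85,"dx":-16,"dy":-15.7,"dz":22,"rx":0,"ry":0,"rz":0}]'
python3 -m jog '[{"hand":85,"dx":0,"dy":0,"dz":0,"rx":0,"ry":0,"rz":0}]'
python3 - <<'E'
from h import *
d=snap('wrist','w2')
c=(484.5,135.5)
zt,uv,r,q=brass(d,c); print(zt,uv,r,onz(d,*uv,46),q.mean(0),(q.max(0)+q.min(0))/2)
e=red(d,c); ce=onz(d,*uv,46)
for s in (1,-1):
    f=e[s*(e[:,1]-c[1])>0]
    if len(f)<9: continue
    x=np.polyfit(f[:,1],f[:,0],1); rr=np.hypot(*(f[:,:2]-ce[:2]).T); g=np.polyfit(rr,f[:,2],1)
    print(s,len(f),f.mean(0).round(1),'yaw',np.degrees(np.arctan2(1,x[0])),np.polyval(x,ce[1]),'rise',np.degrees(np.arctan(g[0])),np.polyval(g,24),rr.max())
go(484.5,135.5,6,163)
E
```

```text
clock: 2.78
position: [477.6, 130.4, 120.5]
ee_rot: [0.147, 0.989, 0.0, 0.0]
contact_force: [0.2, 0.5, 0.4]
gripper_width: 85.2
clock: 2.87
position: [475.4, 127.4, 116.9]
ee_rot: [0.15, 0.989, -0.003, -0.004]
contact_force: [0.1, 0.6, 0.4]
gripper_width: 85.1
45.268671784784345 (262.8760681152344, 238.08645629882812) 32.13703918457031 [483.82675563 133.15931602  46.        ] [484.64164177 134.56083656  44.41287531] [484.80279029 135.31978186  45.26768162]
1 1164 [501.9 188.1  31. ] yaw 73.0847777274996 485.16333287914836 rise 6.576576136395847 27.116416544574594 86.53765819021166
-1 1650 [467.8  80.4  32.2] yaw 73.2487971053504 483.69564947876603 rise 8.676661450297484 27.38945412759299 81.67703690975851
pos [476.3 129.  118.9] yaw 162.8 tilt [-0.0051 -0.0031] F [-0.28  0.35  0.88] w 84.7 t 2.92 j [ 0.59  0.28 -0.46 -0.   -0.83 -0.89]
tool d [ -6.3   9.2 112.8] rz -0.003
```

View pics/w2.png

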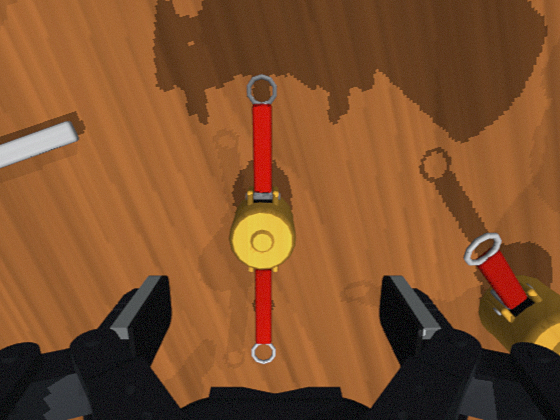

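```bash
python3 -m jog '[{"hand":85,"dx":-6,"dy":9,"dz":8,"rx":0,"ry":0,"rz":0},{"hand":85,"dx":0,"dy":0,"dz":0,"rx":0,"ry":0,"rz":0},{"hand":85,"dx":0,"dy":0,"dz":0,"rx":0,"ry":0,"rz":0}]'
python3 - <<'E'
from h import *
go(484.6,135,6,163.2)
E
```

```text
clock: 3.17
position: [485.9, 138.8, 113.8]
ee_rot: [0.148, 0.989, 0.0, 0.0]
contact_force: [-0.1, 0.2, 0.9]
gripper_width: 84.9
pos [485.9 138.8 113.8] yaw 163.0 tilt [0.0006 0.0003] F [-0.14  0.18  0.89] w 84.9 t 3.17 j [ 0.6   0.31 -0.44  0.   -0.82 -0.9 ]
tool d [  0.2  -4.  107.8] rz -0.004
```

```bash
python3 -m jog '[{"hand":85,"dx":0,"dy":-4,"dz":20,"rx":0,"ry":0,"rz":0},{"hand":85,"dx":0,"dy":0,"dz":22,"rx":0,"ry":0,"rz":0},{"hand":85,"dx":0,"dy":0,"dz":22,"rx":0,"ry":0,"rz":0},{"hand":85,"dx":0,"dy":0,"dz":22,"rx":0,"ry":0,"rz":0},{"hand":85,"dx":0,"dy":0,"dz":14,"rx":0,"ry":0,"rz":0}]'
python3 -m jog '[{"hand":85,"dx":0,"dy":0,"dz":6,"rx":0,"ry":0,"rz":0},{"hand":85,"dx":0,"dy":0,"dz":0,"rx":0,"ry":0,"rz":0},{"hand":85,"dx":0,"dy":0,"dz":0,"rx":0,"ry":0,"rz":0}]'
python3 - <<'E'
from h import *
snap('wrist','w3');go(484.6,135,6,163.2)
E
```

```text
clock: 3.58
position: [483.7, 134.4, 12.6]
ee_rot: [0.148, 0.989, -0.0, -0.0]
contact_force: [0.2, -0.1, 0.1]
gripper_width: 85.2
clock: 3.83
position: [485.0, 134.8, 8.2]
ee_rot: [0.148, 0.989, 0.0, 0.001]
contact_force: [-0.1, 0.2, 0.7]
gripper_width: 85.1
pos [485.3 134.9   8.6] yaw 162.9 tilt [0.0021 0.0012] F [-0.64  1.13  0.31] w 84.7 t 3.88 j [ 0.59  0.47 -0.55  0.   -0.55 -0.89]
tool d [ 0.7 -0.1  2.6] rz -0.005
```

View pics/w3.png

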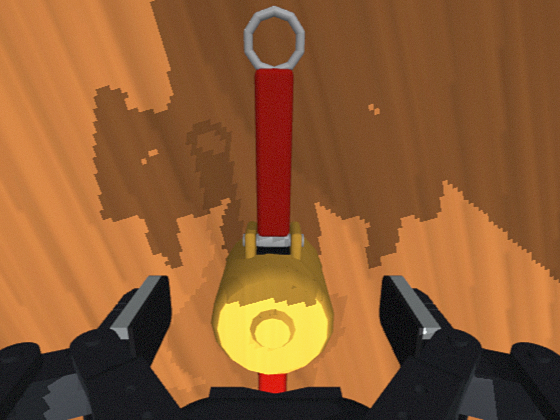

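The cap is centred between the pads, at (272,325) against a jaw midpoint near column 275. I'll close the gripper on it.

```bash
python3 -m jog '[{"hand":60,"dx":0,"dy":0,"dz":1.5,"rx":0,"ry":0,"rz":0},{"hand":35,"dx":0,"dy":0,"dz":0,"rx":0,"ry":0,"rz":0},{"hand":35,"dx":0,"dy":0,"dz":0,"rx":0,"ry":0,"rz":0},{"hand":35,"dx":0,"dy":0,"dz":0,"rx":0,"ry":0,"rz":0},{"hand":35,"dx":0,"dy":0,"dz":0,"rx":0,"ry":0,"rz":0}]'
python3 -m jog '[{"hand":35,"dx":0,"dy":0,"dz":0,"rx":0,"ry":0,"rz":0},{"hand":35,"dx":0,"dy":0,"dz":0,"rx":0,"ry":0,"rz":0},{"hand":35,"dx":0,"dy":0,"dz":0,"rx":0,"ry":0,"rz":0},{"hand":35,"dx":0,"dy":0,"dz":0,"rx":0,"ry":0,"rz":0}]'
python3 - <<'E'
from h import *
go()
E
```

```text
clock: 4.3
position: [485.1, 134.5, 6.7]
ee_rot: [0.149, 0.989, 0.0, 0.001]
contact_force: [-0.9, -0.3, 6.7]
gripper_width: 42.8
clock: 4.63
position: [485.1, 134.5, 6.8]
ee_rot: [0.149, 0.989, 0.0, 0.001]
contact_force: [-0.4, -0.1, 5.3]
gripper_width: 42.4
pos [485.1 134.5   6.8] yaw 162.9 tilt [0.0014 0.0006] F [-0.38 -0.15  5.26] w 42.4 t 4.63 j [ 0.59  0.47 -0.55  0.   -0.55 -0.89]
tool d [0. 0. 0.]
```

```bash
python3 -m jog '[{"hand":35,"dx":0,"dy":0,"dz":-10,"rx":0,"ry":0,"rz":0},{"hand":35,"dx":0,"dy":0,"dz":-15,"rx":0,"ry":0,"rz":0},{"hand":35,"dx":0,"dy":0,"dz":-25,"rx":0,"ry":0,"rz":0},{"hand":35,"dx":0,"dy":0,"dz":-30,"rx":0,"ry":0,"rz":0},{"hand":35,"dx":0,"dy":0,"dz":-30,"rx":0,"ry":0,"rz":0}]'
python3 -m jog '[{"hand":35,"dx":0,"dy":0,"dz":-30,"rx":0,"ry":0,"rz":0},{"hand":35,"dx":0,"dy":0,"dz":-30,"rx":0,"ry":0,"rz":0},{"hand":35,"dx":0,"dy":-20,"dz":-20,"rx":0,"ry":0,"rz":0},{"hand":35,"dx":0,"dy":-25,"dz":-10,"rx":0,"ry":0,"rz":0},{"hand":35,"dx":0,"dy":-25,"dz":0,"rx":0,"ry":0,"rz":0}]'
python3 -m jog '[{"hand":35,"dx":0,"dy":-25,"dz":0,"rx":0,"ry":0,"rz":0},{"hand":35,"dx":0,"dy":-15,"dz":0,"rx":0,"ry":0,"rz":0},{"hand":35,"dx":0,"dy":0,"dz":0,"rx":0,"ry":0,"rz":0},{"hand":35,"dx":0,"dy":0,"dz":0,"rx":0,"ry":0,"rz":0}]'
python3 - <<'E'
from h import *
snap('wrist','w4');snap('side','s4');go(530,-121,None,163)
E
```

```text
clock: 5.05
position: [483.3, 133.6, 116.4]
ee_rot: [0.149, 0.989, -0.001, -0.001]
contact_force: [0.6, 0.8, -3.5]
gripper_width: 42.9
clock: 5.47
position: [464.3, 67.3, 208.6]
ee_rot: [0.148, 0.989, 0.001, 0.002]
contact_force: [0.3, 0.2, -2.6]
gripper_width: 43.2
clock: 5.8
position: [451.3, 28.5, 205.8]
ee_rot: [0.15, 0.989, 0.0, -0.0]
contact_force: [0.4, 0.4, -2.9]
gripper_width: 42.9
pos [452.1  29.5 205.8] yaw 162.9 tilt [-0.      0.0003] F [-0.25  0.48 -3.02] w 42.6 t 5.90 j [ 0.43  0.11 -0.43 -0.   -1.03 -0.72]
tool d [-118.7 -120.9   -0. ] rz -0.002
```

View pics/w4.png

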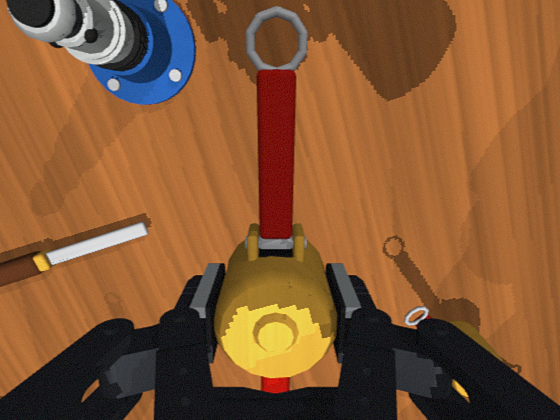

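View pics/s4.png

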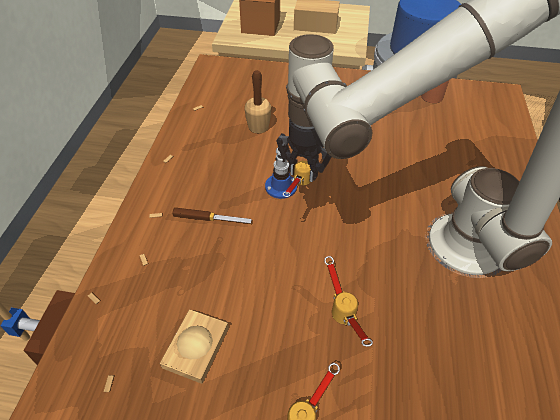

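The cap is held squarely. The spigot is only partly visible at the top left of the wrist view, near (40,15), so I'll shift to see its top.

```bash
python3 -m jog '[{"hand":35,"dx":-20,"dy":12,"dz":0,"rx":0,"ry":0,"rz":0},{"hand":35,"dx":-20,"dy":13,"dz":0,"rx":0,"ry":0,"rz":0},{"hand":35,"dx":-20,"dy":10,"dz":0,"rx":0,"ry":0,"rz":0},{"hand":35,"dx":-10,"dy":5,"dz":0,"rx":0,"ry":0,"rz":0},{"hand":35,"dx":0,"dy":0,"dz":0,"rx":0,"ry":0,"rz":0}]'
python3 -m jog '[{"hand":35,"dx":0,"dy":0,"dz":0,"rx":0,"ry":0,"rz":0},{"hand":35,"dx":0,"dy":0,"dz":0,"rx":0,"ry":0,"rz":0},{"hand":35,"dx":0,"dy":0,"dz":0,"rx":0,"ry":0,"rz":0}]'
python3 - <<'E'
from h import *
snap('wrist','w5');go(530,-121,None,163)
E
```

```text
clock: 6.32
position: [533.3, 48.3, 204.9]
ee_rot: [0.148, 0.989, -0.0, 0.0]
contact_force: [1.0, 1.1, -3.5]
gripper_width: 43.3
clock: 6.57
position: [530.0, 46.9, 205.7]
ee_rot: [0.149, 0.989, -0.0, -0.0]
contact_force: [0.7, -2.1, -2.0]
gripper_width: 42.7
pos [530.1  46.8 205.9] yaw 162.9 tilt [-0.0002  0.    ] F [ 1.14 -0.29 -3.27] w 43.1 t 6.62 j [ 0.39  0.25 -0.26 -0.   -1.06 -0.69]
tool d [ -49.3 -160.4   -0. ] rz -0.002
```

View pics/w5.png

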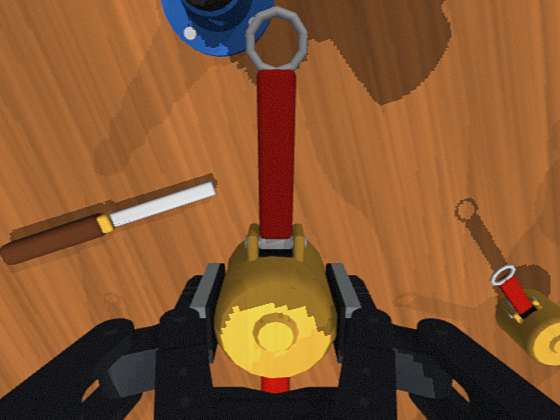

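```bash
python3 -m jog '[{"hand":35,"dx":5,"dy":-20,"dz":0,"rx":0,"ry":0,"rz":0},{"hand":35,"dx":0,"dy":-25,"dz":0,"rx":0,"ry":0,"rz":0},{"hand":35,"dx":0,"dy":-25,"dz":0,"rx":0,"ry":0,"rz":0},{"hand":35,"dx":0,"dy":-15,"dz":0,"rx":0,"ry":0,"rz":0},{"hand":35,"dx":0,"dy":0,"dz":0,"rx":0,"ry":0,"rz":0}]'
python3 -m jog '[{"hand":35,"dx":0,"dy":0,"dz":0,"rx":0,"ry":0,"rz":0},{"hand":35,"dx":0,"dy":0,"dz":0,"rx":0,"ry":0,"rz":0},{"hand":35,"dx":0,"dy":0,"dz":0,"rx":0,"ry":0,"rz":0}]'
python3 - <<'E'
from h import *
snap('wrist','w6');go(530,-121,None,163)
E
```

```text
clock: 7.03
position: [499.2, -35.1, 206.2]
ee_rot: [0.15, 0.989, -0.0, -0.0]
contact_force: [0.8, 0.3, -2.1]
gripper_width: 42.8
clock: 7.28
position: [501.2, -32.4, 206.0]
ee_rot: [0.149, 0.989, 0.0, 0.0]
contact_force: [0.4, -0.2, -2.2]
gripper_width: 43.0
pos [501.2 -32.3 205.9] yaw 162.9 tilt [0.0004 0.0001] F [ 0.13 -0.21 -3.19] w 42.6 t 7.33 j [ 0.26  0.2  -0.33 -0.   -1.05 -0.56]
tool d [-53.5 -76.3  -0. ] rz -0.001
```

View pics/w6.png

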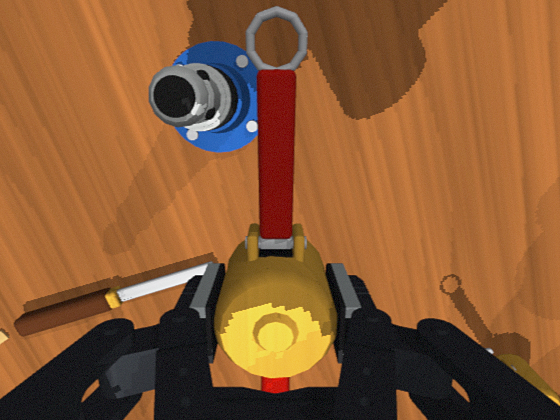

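Run:
```python
from h import *
d=load('w6'); P=cloud(d); z=P[...,2]; H=np.hypot(P[...,0]-528,P[...,1]+121)<45
for a,b in [(151.5,157),(144,157)]:
    m=(H&(z>a)&(z<b)).astype(np.uint8)
    ys,xs=np.nonzero(m); (cx,cy),r=cv2.minEnclosingCircle(np.c_[xs,ys].astype(np.float32))
    q=P[m>0]; print(a,b,len(q),(round(cx,1),round(cy,1)),round(r,1),q.mean(0).round(1),((q.max(0)+q.min(0))/2).round(1),np.ptp(q,0).round(1),'onz',onz(d,cx,cy,153.5).round(1))
# dark gasket by colour
hsv=cv2.cvtColor(d['img'],cv2.COLOR_RGB2GRAY)
m=((hsv<60)&H&(z>140)).astype(np.uint8); N,L,S,C=cv2.connectedComponentsWithStats(m); i=1+S[1:,4].argmax()
ys,xs=np.nonzero(L==i);(cx,cy),r=cv2.minEnclosingCircle(np.c_[xs,ys].astype(np.float32)); print('dark',S[i],C[i],(cx,cy),r,np.nanmedian(z[L==i]),onz(d,cx,cy,154),onz(d,*C[i],154))
# cap in same image
zt,uv,r,q=brass(d,(501,-32)); print('cap',zt,uv,r,onz(d,*uv,zt).round(1),q.mean(0).round(1),((q.max(0)+q.min(0))/2).round(1))
# blue foot flange
h2=cv2.cvtColor(d['img'],cv2.COLOR_RGB2HSV); m=cv2.inRange(h2,(100,120,40),(125,255,255))>0
m&=(z<12)
ys,xs=np.nonzero(m); q=P[m]; print('flange',len(q),((q.max(0)+q.min(0))/2).round(1),np.ptp(q,0).round(1))
```

```text
151.5 157 1418 (176.0, 96.3) 24.0 [ 527.4 -121.   154.1] [ 527.4 -120.9  153.8] [25.1 20.8  4.6] onz [ 526.7 -120.7  153.5]
144 157 2868 (178.5, 95.4) 31.9 [ 526.2 -120.7  151.4] [ 527.6 -120.9  150.1] [31.5 31.6 12.1] onz [ 525.3 -120.7  153.5]
dark [ 154   75   41   43 1362] [173.89941263  96.09324523] (174.13934326171875, 96.13934326171875) 21.826677322387695 154.17361644251827 [ 527.46774504 -120.99525917  154.        ] [ 527.57747353 -121.05265367  154.        ]
cap 244.36453483318155 (275.5665588378906, 323.7787780761719) 58.718589782714844 [499.2 -35.  244.4] [499.8 -32.9 243.6] [500.1 -32.1 244.4]
flange 2727 [ 530.  -121.     5.4] [87.6 95.  13.2]
```

```bash
python3 -c "
from h import *
go(528.1,-121.2,206,163)"
```

```text
pos [501.2 -32.3 205.9] yaw 162.9 tilt [0.0004 0.0001] F [ 0.13 -0.21 -3.19] w 42.6 t 7.33 j [ 0.26  0.2  -0.33 -0.   -1.05 -0.56]
tool d [-51.8 -77.1  -0.1] rz -0.001
```

```bash
python3 -m jog '[{"hand":35,"dx":-12,"dy":-18,"dz":0,"rx":0,"ry":0,"rz":0},{"hand":35,"dx":-14,"dy":-21,"dz":0,"rx":0,"ry":0,"rz":0},{"hand":35,"dx":-14,"dy":-21,"dz":0,"rx":0,"ry":0,"rz":0},{"hand":35,"dx":-8,"dy":-12,"dz":0,"rx":0,"ry":0,"rz":0},{"hand":35,"dx":-4,"dy":-5,"dz":0,"rx":0,"ry":0,"rz":0}]'
python3 -m jog '[{"hand":35,"dx":0,"dy":0,"dz":0,"rx":0,"ry":0,"rz":0},{"hand":35,"dx":0,"dy":0,"dz":0,"rx":0,"ry":0,"rz":0},{"hand":35,"dx":0,"dy":0,"dz":0,"rx":0,"ry":0,"rz":0}]'
python3 - <<'E'
from h import *
a=snap('scene','c7');b=snap('side','s7');go(528.1,-121.2,None,163)
x=a['img'][130:270,150:320,::-1]; y=b['img'][60:210,210:380,::-1]
cv2.imwrite('pics/z7.png',np.hstack([cv2.resize(x,(390,390*140//170)),cv2.resize(y,(390,390*150//170))[:390*140//170]]))
E
```

```text
clock: 7.75
position: [528.7, -123.0, 205.5]
ee_rot: [0.149, 0.989, -0.0, -0.0]
contact_force: [-0.8, 0.7, -2.4]
gripper_width: 43.1
clock: 8.0
position: [527.8, -121.0, 205.7]
ee_rot: [0.148, 0.989, 0.0, -0.0]
contact_force: [-0.2, -0.5, -2.1]
gripper_width: 42.9
pos [ 527.8 -121.   205.9] yaw 162.9 tilt [0.     0.0002] F [-0.91 -0.32 -2.02] w 43.2 t 8.10 j [ 0.07  0.26 -0.24 -0.   -1.07 -0.37]
tool d [-0.3 -0.1 -0. ] rz -0.001
```

View pics/z7.png

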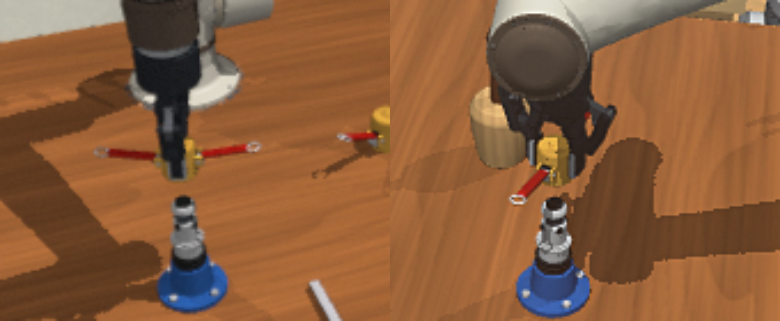

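```bash
python3 -m jog '[{"hand":35,"dx":0,"dy":0,"dz":12,"rx":0,"ry":0,"rz":0},{"hand":35,"dx":0,"dy":0,"dz":15,"rx":0,"ry":0,"rz":0},{"hand":35,"dx":0,"dy":0,"dz":10,"rx":0,"ry":0,"rz":0},{"hand":35,"dx":0,"dy":0,"dz":5,"rx":0,"ry":0,"rz":0},{"hand":35,"dx":0,"dy":0,"dz":2,"rx":0,"ry":0,"rz":0}]'
python3 -m jog '[{"hand":35,"dx":0,"dy":0,"dz":2,"rx":0,"ry":0,"rz":0},{"hand":35,"dx":0,"dy":0,"dz":2,"rx":0,"ry":0,"rz":0},{"hand":35,"dx":0,"dy":0,"dz":2,"rx":0,"ry":0,"rz":0},{"hand":35,"dx":0,"dy":0,"dz":0,"rx":0,"ry":0,"rz":0},{"hand":35,"dx":0,"dy":0,"dz":0,"rx":0,"ry":0,"rz":0}]'
python3 -c "
from h import *
go()"
```

```text
clock: 8.52
position: [527.5, -121.6, 160.9]
ee_rot: [0.149, 0.989, -0.0, -0.001]
contact_force: [-0.2, -0.5, -3.6]
gripper_width: 42.9
clock: 8.93
position: [528.1, -122.0, 156.0]
ee_rot: [0.149, 0.989, 0.0, 0.0]
contact_force: [0.8, -0.8, -2.5]
gripper_width: 42.8
pos [ 528.1 -122.   156. ] yaw 162.9 tilt [ 0.0004 -0.    ] F [ 0.83 -0.78 -2.5 ] w 42.8 t 8.93 j [ 0.07  0.31 -0.3   0.   -0.95 -0.37]
tool d [0. 0. 0.]
```

```bash
python3 -m jog '[{"hand":35,"dx":0.2,"dy":0.8,"dz":1.5,"rx":0,"ry":0,"rz":0},{"hand":35,"dx":0,"dy":0,"dz":1.5,"rx":0,"ry":0,"rz":0},{"hand":35,"dx":0,"dy":0,"dz":1.5,"rx":0,"ry":0,"rz":0},{"hand":35,"dx":0,"dy":0,"dz":0,"rx":0,"ry":0,"rz":0},{"hand":35,"dx":0,"dy":0,"dz":0,"rx":0,"ry":0,"rz":0}]'
python3 -m jog '[{"hand":35,"dx":0,"dy":0,"dz":1.5,"rx":0,"ry":0,"rz":0},{"hand":35,"dx":0,"dy":0,"dz":1.5,"rx":0,"ry":0,"rz":0},{"hand":35,"dx":0,"dy":0,"dz":1.5,"rx":0,"ry":0,"rz":0},{"hand":35,"dx":0,"dy":0,"dz":0,"rx":0,"ry":0,"rz":0},{"hand":35,"dx":0,"dy":0,"dz":0,"rx":0,"ry":0,"rz":0}]'
python3 -c "
from h import *
go()
print(arm.read_state()['wrist_torque'])"
```

```text
clock: 9.35
position: [528.1, -121.2, 151.3]
ee_rot: [0.149, 0.989, -0.0, 0.0]
contact_force: [0.1, -0.2, -3.0]
gripper_width: 42.8
clock: 9.77
position: [528.1, -121.2, 146.8]
ee_rot: [0.149, 0.989, -0.0, 0.0]
contact_force: [0.6, -1.5, -2.4]
gripper_width: 42.9
pos [ 528.1 -121.2  146.8] yaw 162.9 tilt [ 0.     -0.0002] F [ 0.65 -1.46 -2.39] w 42.9 t 9.77 j [ 0.07  0.32 -0.32  0.   -0.93 -0.37]
tool d [0. 0. 0.] 
[-0.27991328 -0.13718484  0.00847213]
```

```bash
python3 -m jog '[{"hand":35,"dx":0,"dy":0,"dz":1.5,"rx":0,"ry":0,"rz":0},{"hand":35,"dx":0,"dy":0,"dz":1.5,"rx":0,"ry":0,"rz":0},{"hand":35,"dx":0,"dy":0,"dz":1.5,"rx":0,"ry":0,"rz":0},{"hand":35,"dx":0,"dy":0,"dz":0,"rx":0,"ry":0,"rz":0}]'
python3 -m jog '[{"hand":35,"dx":0,"dy":0,"dz":1.5,"rx":0,"ry":0,"rz":0},{"hand":35,"dx":0,"dy":0,"dz":1.5,"rx":0,"ry":0,"rz":0},{"hand":35,"dx":0,"dy":0,"dz":1.5,"rx":0,"ry":0,"rz":0},{"hand":35,"dx":0,"dy":0,"dz":0,"rx":0,"ry":0,"rz":0}]'
python3 -m jog '[{"hand":35,"dx":0,"dy":0,"dz":1.5,"rx":0,"ry":0,"rz":0},{"hand":35,"dx":0,"dy":0,"dz":1.5,"rx":0,"ry":0,"rz":0},{"hand":35,"dx":0,"dy":0,"dz":0,"rx":0,"ry":0,"rz":0}]'
python3 -c "
from h import *
go()
print(arm.read_state()['wrist_torque'])"
```

```text
clock: 10.1
position: [528.1, -121.2, 142.1]
ee_rot: [0.149, 0.989, -0.0, 0.0]
contact_force: [0.5, -1.5, -2.4]
gripper_width: 42.7
clock: 10.43
position: [528.1, -121.2, 137.5]
ee_rot: [0.149, 0.989, -0.0, -0.0]
contact_force: [1.1, -0.7, -2.6]
gripper_width: 42.9
clock: 10.68
position: [528.1, -121.2, 134.6]
ee_rot: [0.149, 0.989, -0.0, 0.0]
contact_force: [0.8, -2.5, -2.4]
gripper_width: 42.7
pos [ 528.1 -121.2  134.6] yaw 162.9 tilt [ 0.0001 -0.0001] F [ 0.81 -2.51 -2.39] w 42.7 t 10.68 j [ 0.07  0.34 -0.33  0.   -0.9  -0.37]
tool d [0. 0. 0.] 
[-0.53255504 -0.28992842 -0.02644863]
```

```bash
python3 -m jog '[{"hand":35,"dx":-0.3,"dy":-0.4,"dz":0,"rx":0,"ry":0,"rz":0},{"hand":35,"dx":0,"dy":0,"dz":1.5,"rx":0,"ry":0,"rz":0},{"hand":35,"dx":0,"dy":0,"dz":1.5,"rx":0,"ry":0,"rz":0},{"hand":35,"dx":0,"dy":0,"dz":0,"rx":0,"ry":0,"rz":0}]'
python3 -m jog '[{"hand":35,"dx":0,"dy":0,"dz":1.5,"rx":0,"ry":0,"rz":0},{"hand":35,"dx":0,"dy":0,"dz":1.5,"rx":0,"ry":0,"rz":0},{"hand":35,"dx":0,"dy":0,"dz":0,"rx":0,"ry":0,"rz":0}]'
python3 -m jog '[{"hand":35,"dx":0,"dy":0,"dz":1.5,"rx":0,"ry":0,"rz":0},{"hand":35,"dx":0,"dy":0,"dz":1.5,"rx":0,"ry":0,"rz":0},{"hand":35,"dx":0,"dy":0,"dz":0,"rx":0,"ry":0,"rz":0}]'
python3 -c "
from h import *
go()
print(arm.read_state()['wrist_torque'])"
```

```text
clock: 11.02
position: [527.9, -121.4, 131.3]
ee_rot: [0.149, 0.989, 0.0, -0.0]
contact_force: [1.1, 0.5, -2.4]
gripper_width: 43.0
clock: 11.27
position: [528.2, -121.6, 128.6]
ee_rot: [0.149, 0.989, -0.0, -0.0]
contact_force: [0.2, 0.4, -1.9]
gripper_width: 42.7
clock: 11.52
position: [528.5, -121.7, 125.9]
ee_rot: [0.149, 0.989, -0.0, 0.0]
contact_force: [0.6, -0.6, -0.9]
gripper_width: 42.8
pos [ 528.5 -121.7  125.9] yaw 162.9 tilt [ 0.0006 -0.0003] F [ 0.56 -0.56 -0.94] w 42.8 t 11.52 j [ 0.07  0.35 -0.34  0.   -0.88 -0.37]
tool d [0. 0. 0.] 
[-0.31281186 -0.10320846  0.00188398]
```

```bash
for i in 1; do python3 -m jog '[{"hand":35,"dx":0,"dy":0,"dz":1.5,"rx":0,"ry":0,"rz":0},{"hand":35,"dx":0,"dy":0,"dz":1.5,"rx":0,"ry":0,"rz":0},{"hand":35,"dx":0,"dy":0,"dz":0,"rx":0,"ry":0,"rz":0}]'; done
python3 -m jog '[{"hand":35,"dx":0,"dy":0,"dz":1.5,"rx":0,"ry":0,"rz":0},{"hand":35,"dx":0,"dy":0,"dz":1.5,"rx":0,"ry":0,"rz":0},{"hand":35,"dx":0,"dy":0,"dz":0,"rx":0,"ry":0,"rz":0}]'
python3 -c "
from h import *
go()
print(arm.read_state()['wrist_torque'])"
```

```text
clock: 11.77
position: [528.6, -121.8, 123.1]
ee_rot: [0.149, 0.989, -0.0, 0.0]
contact_force: [-0.1, -2.0, 1.9]
gripper_width: 42.6
clock: 12.02
position: [528.6, -121.8, 120.1]
ee_rot: [0.149, 0.989, -0.0, 0.0]
contact_force: [0.4, -2.0, 3.5]
gripper_width: 42.9
pos [ 528.6 -121.8  120.1] yaw 162.9 tilt [ 0.0009 -0.0005] F [ 0.39 -2.    3.48] w 42.9 t 12.02 j [ 0.07  0.35 -0.35  0.   -0.87 -0.37]
tool d [0. 0. 0.] 
[-0.74462898  0.03038366 -0.00892852]
```

```bash
python3 -m jog '[{"hand":35,"dx":0,"dy":-0.3,"dz":1.5,"rx":0,"ry":0,"rz":0},{"hand":35,"dx":0,"dy":0,"dz":1.5,"rx":0,"ry":0,"rz":0},{"hand":35,"dx":0,"dy":0,"dz":0,"rx":0,"ry":0,"rz":0}]'
python3 -m jog '[{"hand":35,"dx":0,"dy":0,"dz":1.5,"rx":0,"ry":0,"rz":0},{"hand":35,"dx":0,"dy":0,"dz":1.5,"rx":0,"ry":0,"rz":0},{"hand":35,"dx":0,"dy":0,"dz":0,"rx":0,"ry":0,"rz":0}]'
python3 -c "
from h import *
go()
print(arm.read_state()['wrist_torque'])"
```

```text
clock: 12.27
position: [528.6, -121.9, 117.3]
ee_rot: [0.149, 0.989, -0.0, 0.001]
contact_force: [-0.1, -1.8, 6.2]
gripper_width: 43.1
clock: 12.52
position: [528.7, -122.0, 114.6]
ee_rot: [0.149, 0.989, -0.0, 0.001]
contact_force: [-0.7, -1.9, 8.2]
gripper_width: 42.9
pos [ 528.7 -122.   114.6] yaw 162.9 tilt [ 0.0014 -0.0005] F [-0.71 -1.87  8.24] w 42.9 t 12.52 j [ 0.07  0.36 -0.35  0.   -0.85 -0.37]
tool d [0. 0. 0.] 
[-0.43049211  0.31869356  0.01266036]
```

```bash
python3 -m jog '[{"hand":35,"dx":0,"dy":0,"dz":1,"rx":0,"ry":0,"rz":0},{"hand":35,"dx":0,"dy":0,"dz":1,"rx":0,"ry":0,"rz":0},{"hand":35,"dx":0,"dy":0,"dz":0,"rx":0,"ry":0,"rz":0}]'
python3 -m jog '[{"hand":35,"dx":0,"dy":0,"dz":1,"rx":0,"ry":0,"rz":0},{"hand":35,"dx":0,"dy":0,"dz":1,"rx":0,"ry":0,"rz":0},{"hand":35,"dx":0,"dy":0,"dz":0,"rx":0,"ry":0,"rz":0}]'
```

```text
clock: 12.77
position: [528.7, -122.0, 112.9]
ee_rot: [0.149, 0.989, -0.0, 0.001]
contact_force: [-0.6, -1.5, 8.9]
gripper_width: 43.1
clock: 13.02
position: [528.7, -122.0, 111.2]
ee_rot: [0.149, 0.989, -0.0, 0.001]
contact_force: [-0.6, -1.7, 10.5]
gripper_width: 42.9
```

```bash
python3 -m jog '[{"hand":35,"dx":0,"dy":0,"dz":1,"rx":0,"ry":0,"rz":0},{"hand":35,"dx":0,"dy":0,"dz":1,"rx":0,"ry":0,"rz":0},{"hand":35,"dx":0,"dy":0,"dz":0,"rx":0,"ry":0,"rz":0}]'
python3 -m jog '[{"hand":35,"dx":0,"dy":0,"dz":1,"rx":0,"ry":0,"rz":0},{"hand":35,"dx":0,"dy":0,"dz":0.5,"rx":0,"ry":0,"rz":0},{"hand":35,"dx":0,"dy":0,"dz":0,"rx":0,"ry":0,"rz":0}]'
python3 -c "
from h import *
go()
print(arm.read_state()['wrist_torque'])"
```

```text
clock: 13.27
position: [528.9, -122.0, 109.4]
ee_rot: [0.149, 0.989, -0.0, 0.001]
contact_force: [-2.2, -1.2, 11.1]
gripper_width: 43.0
clock: 13.52
position: [528.9, -121.9, 107.3]
ee_rot: [0.149, 0.989, 0.0, 0.001]
contact_force: [0.6, -2.0, 7.5]
gripper_width: 43.0
pos [ 528.9 -121.9  107.3] yaw 162.9 tilt [ 0.0021 -0.0002] F [ 0.59 -1.97  7.52] w 43.0 t 13.52 j [ 0.07  0.37 -0.36  0.   -0.84 -0.37]
tool d [0. 0. 0.] 
[-0.27811809  0.14969299 -0.02615803]
```

The resistance dropped from about 14 N to about 10 N. From the forces, the rim is now about 36 mm below the spigot top, so the cap looks home. I'll ease the load off slowly.

```bash
python3 -m jog '[{"hand":35,"dx":0,"dy":0,"dz":-2,"rx":0,"ry":0,"rz":0},{"hand":35,"dx":0,"dy":0,"dz":-2,"rx":0,"ry":0,"rz":0},{"hand":35,"dx":0,"dy":0,"dz":0,"rx":0,"ry":0,"rz":0}]'
python3 -m jog '[{"hand":35,"dx":0,"dy":0,"dz":-2,"rx":0,"ry":0,"rz":0},{"hand":35,"dx":0,"dy":0,"dz":-2,"rx":0,"ry":0,"rz":0},{"hand":35,"dx":0,"dy":0,"dz":0,"rx":0,"ry":0,"rz":0},{"hand":35,"dx":0,"dy":0,"dz":0,"rx":0,"ry":0,"rz":0}]'
python3 -c "
from h import *
snap('wrist','w8');snap('scene','c8');snap('side','s8')
go()"
```

```text
clock: 13.77
position: [528.9, -121.9, 111.0]
ee_rot: [0.149, 0.989, 0.0, 0.001]
contact_force: [0.8, -2.4, 4.4]
gripper_width: 42.9
clock: 14.1
position: [528.8, -121.8, 114.4]
ee_rot: [0.149, 0.989, 0.0, 0.001]
contact_force: [3.1, -1.9, 1.9]
gripper_width: 43.0
pos [ 528.7 -121.9  114.4] yaw 162.9 tilt [ 0.0012 -0.0001] F [ 3.19 -1.93  2.44] w 42.8 t 14.25 j [ 0.07  0.36 -0.35  0.   -0.85 -0.37]
tool d [0. 0. 0.]
```

View pics/w8.png

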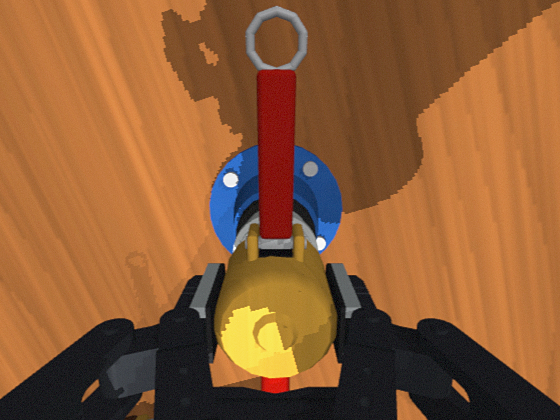

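Force against height puts the rim about 36 mm below the spigot top, which is home, and both arms are still up. I'll release and retreat upwards.

```bash
python3 -m jog '[{"hand":35,"dx":0,"dy":0,"dz":-1.5,"rx":0,"ry":0,"rz":0},{"hand":35,"dx":0,"dy":0,"dz":-1,"rx":0,"ry":0,"rz":0},{"hand":35,"dx":0,"dy":0,"dz":0,"rx":0,"ry":0,"rz":0}]'
python3 -m jog '[{"hand":55,"dx":0,"dy":0,"dz":0,"rx":0,"ry":0,"rz":0},{"hand":85,"dx":0,"dy":0,"dz":0,"rx":0,"ry":0,"rz":0},{"hand":85,"dx":0,"dy":0,"dz":0,"rx":0,"ry":0,"rz":0},{"hand":85,"dx":0,"dy":0,"dz":0,"rx":0,"ry":0,"rz":0},{"hand":85,"dx":0,"dy":0,"dz":0,"rx":0,"ry":0,"rz":0}]'
python3 -c "
from h import *
snap('wrist','w9')
go()"
```

```text
clock: 14.5
position: [528.4, -121.8, 116.9]
ee_rot: [0.149, 0.989, 0.0, 0.0]
contact_force: [3.2, -1.1, 0.5]
gripper_width: 42.2
clock: 14.92
position: [527.4, -121.7, 116.4]
ee_rot: [0.149, 0.989, -0.0, -0.001]
contact_force: [0.5, -0.1, -0.6]
gripper_width: 85.2
pos [ 527.6 -121.8  116.5] yaw 162.9 tilt [-0.0012  0.0002] F [-0.45 -0.25 -0.14] w 84.9 t 14.97 j [ 0.07  0.36 -0.35 -0.   -0.86 -0.37]
tool d [0. 0. 0.]
```

View pics/w9.png

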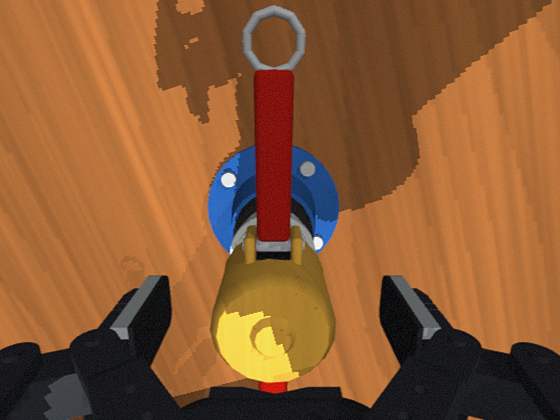

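```bash
python3 -m jog '[{"hand":85,"dx":0,"dy":0,"dz":-15,"rx":0,"ry":0,"rz":0},{"hand":85,"dx":0,"dy":0,"dz":-25,"rx":0,"ry":0,"rz":0},{"hand":85,"dx":0,"dy":0,"dz":-30,"rx":0,"ry":0,"rz":0},{"hand":85,"dx":0,"dy":0,"dz":-30,"rx":0,"ry":0,"rz":0},{"hand":60,"dx":0,"dy":20,"dz":-15,"rx":0,"ry":0,"rz":0}]'
python3 -m jog '[{"hand":0,"dx":0,"dy":25,"dz":0,"rx":0,"ry":0,"rz":0},{"hand":0,"dx":0,"dy":25,"dz":0,"rx":0,"ry":0,"rz":0},{"hand":0,"dx":0,"dy":20,"dz":0,"rx":0,"ry":0,"rz":0},{"hand":0,"dx":0,"dy":0,"dz":0,"rx":0,"ry":0,"rz":0},{"hand":0,"dx":0,"dy":0,"dz":0,"rx":0,"ry":0,"rz":0}]'
python3 - <<'E'
from h import *
go(); d=snap('wrist','w10'); snap('scene','c10'); snap('side','s10')
x=load('c10')['img'][150:290,150:320,::-1]; y=load('s10')['img'][60:210,210:380,::-1]
cv2.imwrite('pics/z10.png',np.hstack([cv2.resize(x,(390,390*140//170)),cv2.resize(y,(390,390*150//170))[:390*140//170]]))
c=(528.5,-121.8)
for n in ['w10','c10','s10']:
    d=load(n)
    zt,uv,r,q=brass(d,c); print(n,zt.round(1),np.round(uv,1),round(r,1),onz(d,*uv,zt).round(1),((q.max(0)+q.min(0))/2).round(1))
    e=red(d,c); u=np.array([.292,.956])
    for s in (1,-1):
        f=e[s*((e[:,:2]-c)@u)>0]
        if len(f)<9: continue
        rr=s*((f[:,:2]-c)@u); t=(f[:,:2]-c)@np.array([.956,-.292]); g=np.polyfit(rr,f[:,2],1); k=np.polyfit(rr,t,1)
        print(' ',s,len(f),'rise',np.degrees(np.arctan(g[0])).round(1),'z24',np.polyval(g,24).round(1),'zend',np.polyval(g,80).round(1),rr.max().round(1),'side at 70: %.1f'%np.polyval(k,70))
E
```

```text
clock: 15.38
position: [534.6, -104.4, 235.8]
ee_rot: [0.15, 0.989, -0.0, 0.002]
contact_force: [0.3, 0.2, 0.5]
gripper_width: 75.1
clock: 15.8
position: [554.5, -35.1, 231.5]
ee_rot: [0.148, 0.989, -0.0, -0.0]
contact_force: [-0.4, 0.1, -0.1]
gripper_width: 11.5
pos [554.5 -35.1 231.5] yaw 163.0 tilt [-0.0009 -0.    ] F [-0.44  0.15 -0.09] w 11.5 t 15.80 j [ 0.23  0.27 -0.16 -0.   -1.14 -0.53]
tool d [0. 0. 0.] 
w10 157.0 [274.7  73.2] 37.5 [ 527.4 -120.6  157. ] [ 527.3 -120.5  157. ]
  1 1526 rise -5.5 z24 143.6 zend 138.2 109.1 side at 70: -0.3
  -1 523 rise 9.2 z24 138.9 zend 148.0 40.1 side at 70: -0.9
c10 155.6 [229.  217.5] 7.2 [ 532.7 -123.3  155.6] [ 529.2 -122.8  155.5]
  1 59 rise 7.6 z24 137.9 zend 145.4 83.5 side at 70: 2.1
  -1 63 rise 10.0 z24 136.9 zend 146.8 82.5 side at 70: 1.5
s10 155.8 [281.3 148.5] 6.8 [ 527.  -114.4  155.8] [ 527.3 -116.3  155.5]
  1 56 rise 8.1 z24 136.9 zend 144.9 85.9 side at 70: -1.5
  -1 58 rise -5.1 z24 142.8 zend 137.8 85.8 side at 70: 1.0
```

View pics/z10.png

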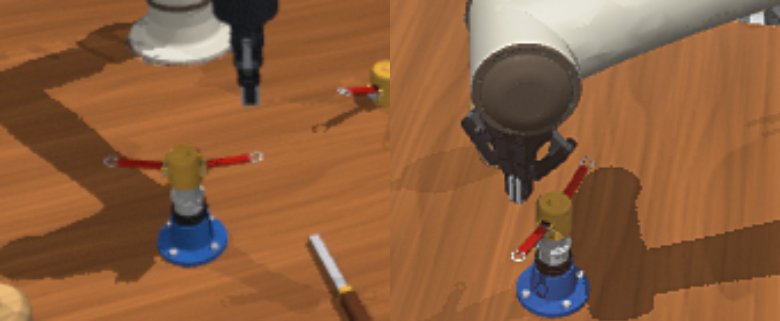

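View pics/w10.png

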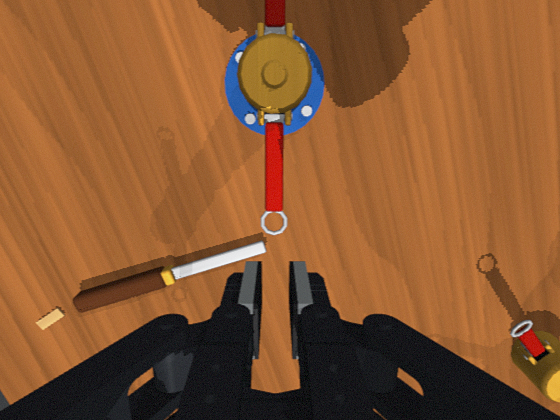

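```bash
python3 -m jog '[{"hand":0,"dx":0,"dy":0,"dz":0,"rx":0.104,"ry":0,"rz":0},{"hand":0,"dx":0,"dy":0,"dz":0,"rx":0.104,"ry":0,"rz":0},{"hand":0,"dx":0,"dy":0,"dz":0,"rx":0.104,"ry":0,"rz":0},{"hand":0,"dx":0,"dy":0,"dz":0,"rx":0.104,"ry":0,"rz":0},{"hand":0,"dx":0,"dy":0,"dz":0,"rx":0.104,"ry":0,"rz":0}]'
python3 -m jog '[{"hand":0,"dx":0,"dy":0,"dz":0,"rx":0,"ry":0,"rz":0},{"hand":0,"dx":0,"dy":0,"dz":0,"rx":0,"ry":0,"rz":0}]'
cat >> h.py <<'E'
C=np.array([528.,-121.2]); U=np.array([.292,.956])
def rz_(r=None,z=None,side=1,lat=0.):
    "report TCP in arm plane (r along side*U, z) and tool shift to target r,z"
    s=arm.read_state(); p=np.array(s['position']); Rw=Ro.from_quat(s['ee_rot']).as_matrix()
    W=np.array([.956,-.292]); d=p[:2]-C
    print('r %.1f lat %.1f z %.1f'%(side*d@U,d@W,p[2]),'zaxis(r,lat,z)',np.round([side*Rw[:2,2]@U,Rw[:2,2]@W,Rw[2,2]],3),'F(r,lat,z)',np.round([side*s['contact_force'][:2]@U,s['contact_force'][:2]@W,s['contact_force'][2]],1),'w %.1f t %.2f'%(s['gripper_width'],s['clock']),'j',np.round(s['joints'],2))
    if r is not None:
        t=np.r_[C+side*U*r+W*lat,z]; print('tool d',(Rw.T@(t-p)).round(1))
E
python3 -c "
from h import *
rz_(83.5,163); snap('wrist','w11')"
```

```text
clock: 16.37
position: [554.7, -36.7, 232.7]
ee_rot: [0.145, 0.955, -0.256, -0.038]
contact_force: [-0.5, -1.0, 0.4]
gripper_width: 0.1
clock: 16.53
position: [554.3, -35.9, 230.6]
ee_rot: [0.143, 0.956, -0.254, -0.04]
contact_force: [0.2, -0.4, -0.2]
gripper_width: -0.1
r 89.2 lat 0.2 z 230.6 zaxis(r,lat,z) [-0.497 -0.003 -0.867] F(r,lat,z) [-0.3  0.4 -0.2] w -0.1 t 16.53 j [ 0.42  0.38 -0.24  0.39 -1.33 -0.89]
tool d [ 0.  28.6 61.5]
```

View pics/w11.png

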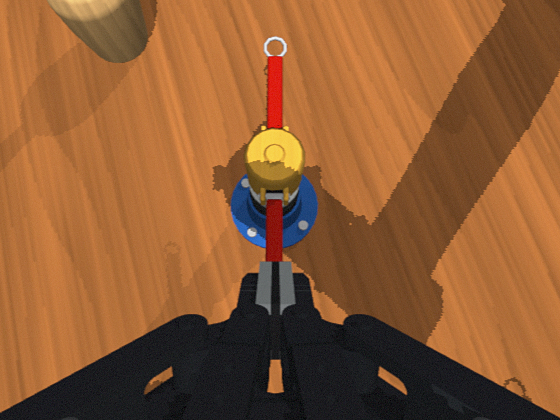

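```bash
python3 -m jog '[{"hand":0,"dx":0,"dy":8,"dz":17,"rx":0,"ry":0,"rz":0},{"hand":0,"dx":0,"dy":8,"dz":17,"rx":0,"ry":0,"rz":0},{"hand":0,"dx":0,"dy":8,"dz":17,"rx":0,"ry":0,"rz":0},{"hand":0,"dx":0,"dy":4.5,"dz":10,"rx":0,"ry":0,"rz":0},{"hand":0,"dx":0,"dy":0,"dz":0,"rx":0,"ry":0,"rz":0}]'
python3 -c "
from h import *
rz_(82.4,142)"
```

```text
clock: 17.0
position: [551.6, -42.7, 163.3]
ee_rot: [0.145, 0.955, -0.254, -0.04]
contact_force: [-0.5, -0.5, -1.1]
gripper_width: 0.1
r 81.9 lat -0.4 z 163.3 zaxis(r,lat,z) [-0.498 -0.005 -0.867] F(r,lat,z) [-0.6 -0.4 -1.1] w 0.1 t 17.00 j [ 0.41  0.44 -0.34  0.42 -1.18 -0.95]
tool d [-0.5 11.  18.3]
```

```bash
python3 -m jog '[{"hand":0,"dx":-0.4,"dy":5.5,"dz":9,"rx":0,"ry":0,"rz":0},{"hand":0,"dx":0,"dy":3.5,"dz":6,"rx":0,"ry":0,"rz":0},{"hand":0,"dx":0,"dy":1.5,"dz":2.6,"rx":0,"ry":0,"rz":0},{"hand":0,"dx":0,"dy":1.5,"dz":2.6,"rx":0,"ry":0,"rz":0},{"hand":0,"dx":0,"dy":0,"dz":0,"rx":0,"ry":0,"rz":0}]'
python3 -c "
from h import *
rz_(82.4,142)"
python3 -m jog '[{"hand":0,"dx":0,"dy":1.5,"dz":2.6,"rx":0,"ry":0,"rz":0},{"hand":0,"dx":0,"dy":1.5,"dz":2.6,"rx":0,"ry":0,"rz":0},{"hand":0,"dx":0,"dy":1.5,"dz":2.6,"rx":0,"ry":0,"rz":0},{"hand":0,"dx":0,"dy":0,"dz":0,"rx":0,"ry":0,"rz":0}]'
python3 -c "
from h import *
rz_(83.8,123.7)"
```

```text
clock: 17.42
position: [554.0, -40.7, 141.3]
ee_rot: [0.144, 0.956, -0.254, -0.038]
contact_force: [0.1, 0.6, 2.6]
gripper_width: 0.0
r 84.6 lat 1.3 z 141.3 zaxis(r,lat,z) [-0.496 -0.    -0.868] F(r,lat,z) [ 0.6 -0.1  2.6] w 0.0 t 17.42 j [ 0.41  0.47 -0.36  0.43 -1.14 -0.97]
tool d [ 1.3 -2.3  0.5]
clock: 17.75
position: [554.2, -40.1, 131.9]
ee_rot: [0.144, 0.956, -0.253, -0.037]
contact_force: [1.4, 4.3, 2.5]
gripper_width: -0.1
r 85.2 lat 1.4 z 131.9 zaxis(r,lat,z) [-0.495  0.    -0.869] F(r,lat,z) [4.5 0.1 2.5] w -0.1 t 17.75 j [ 0.41  0.48 -0.37  0.43 -1.12 -0.98]
tool d [1.4 2.8 7.8]
```

Run:
```python
from h import *
snap('wrist','w12'); x=snap('scene','c12')['img'][170:270,180:290,::-1]
y=load('w12')['img'][:,:,::-1]
cv2.imwrite('pics/z12.png',np.hstack([cv2.resize(x,(396,360)),cv2.resize(y,(400,300))[:, :] if 0 else cv2.copyMakeBorder(cv2.resize(y,(400,300)),0,60,0,0,cv2.BORDER_CONSTANT)]))
```

```text
(no output)
```

View pics/z12.png

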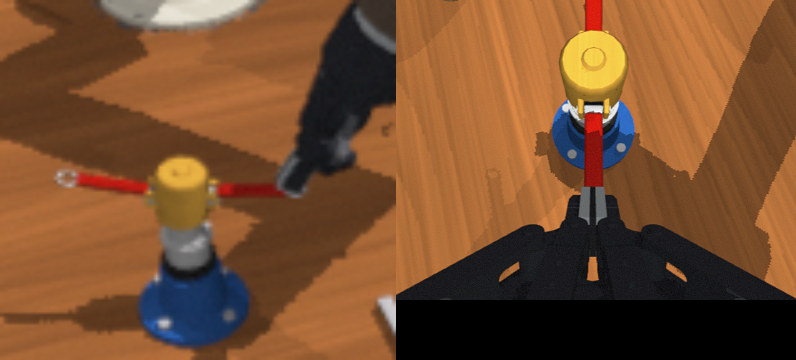

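```bash
python3 -m jog '[{"hand":0,"dx":1.2,"dy":-3.5,"dz":-0.7,"rx":0,"ry":0,"rz":0},{"hand":0,"dx":0,"dy":-3.4,"dz":0,"rx":0,"ry":0,"rz":0},{"hand":0,"dx":0,"dy":1.7,"dz":3.2,"rx":0,"ry":0,"rz":0},{"hand":0,"dx":0,"dy":1.7,"dz":3.2,"rx":0,"ry":0,"rz":0},{"hand":0,"dx":0,"dy":1.7,"dz":3.2,"rx":0,"ry":0,"rz":0}]'
python3 -m jog '[{"hand":0,"dx":0,"dy":1.7,"dz":3.2,"rx":0,"ry":0,"rz":0},{"hand":0,"dx":0,"dy":1,"dz":2.8,"rx":0,"ry":0,"rz":0},{"hand":0,"dx":0,"dy":1,"dz":2.8,"rx":0,"ry":0,"rz":0},{"hand":0,"dx":0,"dy":0,"dz":0,"rx":0,"ry":0,"rz":0}]'
python3 -c "
from h import *
rz_(77,110)
snap('wrist','w13'); x=snap('scene','c13')['img'][170:270,180:290,::-1]
y=load('w13')['img'][:,:,::-1]
cv2.imwrite('pics/z13.png',np.hstack([cv2.resize(x,(396,360)),cv2.copyMakeBorder(cv2.resize(y,(400,300)),0,60,0,0,cv2.BORDER_CONSTANT)]))
"
```

```text
clock: 18.27
position: [550.0, -46.9, 125.1]
ee_rot: [0.144, 0.955, -0.255, -0.039]
contact_force: [0.2, -0.2, 2.3]
gripper_width: -0.1
clock: 18.6
position: [549.5, -47.9, 115.1]
ee_rot: [0.144, 0.955, -0.255, -0.039]
contact_force: [0.3, -0.7, 2.4]
gripper_width: -0.0
r 76.3 lat -0.9 z 115.1 zaxis(r,lat,z) [-0.498 -0.003 -0.867] F(r,lat,z) [-0.6  0.4  2.4] w -0.0 t 18.60 j [ 0.4   0.49 -0.41  0.45 -1.08 -0.99]
tool d [-0.9  3.1  4.1]
```

View pics/z13.png

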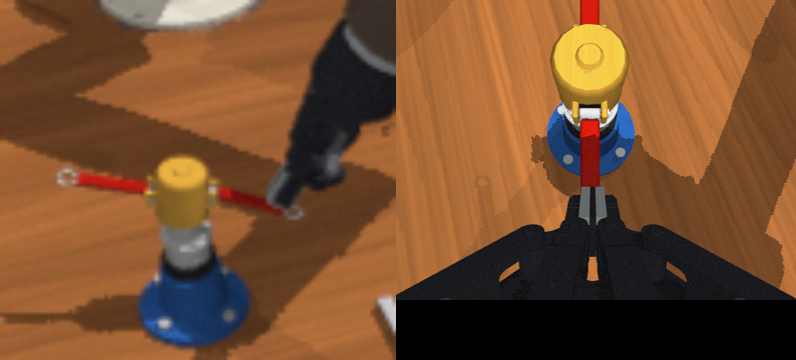

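```bash
python3 -m jog '[{"hand":0,"dx":-0.5,"dy":1.2,"dz":3.2,"rx":0,"ry":0,"rz":0},{"hand":0,"dx":0,"dy":1,"dz":3.2,"rx":0,"ry":0,"rz":0},{"hand":0,"dx":0,"dy":0.8,"dz":3.2,"rx":0,"ry":0,"rz":0},{"hand":0,"dx":0,"dy":0.6,"dz":3.2,"rx":0,"ry":0,"rz":0},{"hand":0,"dx":0,"dy":0.5,"dz":3.2,"rx":0,"ry":0,"rz":0}]'
python3 -c "
from h import *
rz_()"
python3 -m jog '[{"hand":0,"dx":0,"dy":-0.6,"dz":2.9,"rx":0,"ry":0,"rz":0},{"hand":0,"dx":0,"dy":-0.6,"dz":2.9,"rx":0,"ry":0,"rz":0},{"hand":0,"dx":0,"dy":0,"dz":0,"rx":0,"ry":0,"rz":0}]'
python3 -c "
from h import *
rz_(64.2,90)"
```

```text
clock: 19.12
position: [549.4, -51.8, 99.8]
ee_rot: [0.144, 0.956, -0.254, -0.038]
contact_force: [0.1, 0.6, 3.2]
gripper_width: 0.1
r 72.6 lat 0.2 z 99.8 zaxis(r,lat,z) [-0.497 -0.001 -0.868] F(r,lat,z) [ 0.6 -0.1  3.2] w 0.1 t 19.12 j [ 0.39  0.51 -0.43  0.46 -1.04 -1.01]
clock: 19.37
position: [548.2, -55.6, 95.0]
ee_rot: [0.144, 0.956, -0.254, -0.038]
contact_force: [-0.2, -0.6, 1.5]
gripper_width: -0.1
r 68.6 lat 0.2 z 95.0 zaxis(r,lat,z) [-0.496 -0.001 -0.868] F(r,lat,z) [-0.6 -0.   1.5] w -0.1 t 19.37 j [ 0.38  0.51 -0.44  0.47 -1.02 -1.01]
tool d [ 0.1 -1.4  6.6]
```

```bash
python3 -m jog '[{"hand":0,"dx":0,"dy":-0.7,"dz":3.3,"rx":0,"ry":0,"rz":0},{"hand":0,"dx":0,"dy":-0.7,"dz":3.3,"rx":0,"ry":0,"rz":0},{"hand":0,"dx":0,"dy":0,"dz":0,"rx":0,"ry":0,"rz":0}]'
python3 -c "
from h import *
rz_()"
python3 -m jog '[{"hand":0,"dx":0,"dy":-1.3,"dz":2.5,"rx":0,"ry":0,"rz":0},{"hand":0,"dx":0,"dy":-1.4,"dz":2.5,"rx":0,"ry":0,"rz":0},{"hand":0,"dx":0,"dy":0,"dz":0,"rx":0,"ry":0,"rz":0}]'
python3 -c "
from h import *
rz_(54.5,84)
x=snap('scene','c14')['img'][170:270,180:290,::-1]
y=snap('side','s14')['img'][100:210,230:340,::-1]
cv2.imwrite('pics/z14.png',np.hstack([cv2.resize(x,(396,360)),cv2.resize(y,(360,360))]))
"
```

```text
clock: 19.62
position: [546.9, -60.0, 90.1]
ee_rot: [0.144, 0.956, -0.254, -0.038]
contact_force: [1.2, -0.1, 1.6]
gripper_width: -0.0
r 64.0 lat 0.2 z 90.1 zaxis(r,lat,z) [-0.496 -0.001 -0.868] F(r,lat,z) [0.3 1.2 1.6] w -0.0 t 19.62 j [ 0.38  0.51 -0.45  0.48 -1.01 -1.01]
clock: 19.87
position: [545.4, -64.6, 87.2]
ee_rot: [0.144, 0.956, -0.254, -0.038]
contact_force: [0.8, 2.1, 0.5]
gripper_width: 0.1
r 59.2 lat 0.1 z 87.2 zaxis(r,lat,z) [-0.496 -0.001 -0.868] F(r,lat,z) [2.3 0.2 0.5] w 0.1 t 19.87 j [ 0.37  0.51 -0.46  0.48 -1.   -1.02]
tool d [ 0.1 -2.6  5.1]
```

View pics/z14.png

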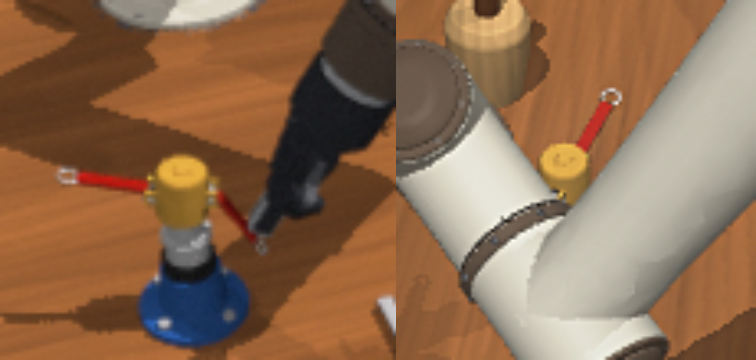

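```bash
python3 -m jog '[{"hand":0,"dx":0,"dy":-1.3,"dz":2.5,"rx":0,"ry":0,"rz":0},{"hand":0,"dx":0,"dy":-1.3,"dz":2.5,"rx":0,"ry":0,"rz":0},{"hand":0,"dx":0,"dy":0,"dz":0,"rx":0,"ry":0,"rz":0}]'
python3 -c "
from h import *
rz_()"
python3 -m jog '[{"hand":0,"dx":0,"dy":-1.9,"dz":2.2,"rx":0,"ry":0,"rz":0},{"hand":0,"dx":0,"dy":-1.9,"dz":2.2,"rx":0,"ry":0,"rz":0},{"hand":0,"dx":0,"dy":0,"dz":0,"rx":0,"ry":0,"rz":0}]'
python3 -c "
from h import *
rz_(43.4,80)
"
```

```text
clock: 20.22
position: [544.0, -69.2, 84.2]
ee_rot: [0.144, 0.956, -0.254, -0.038]
contact_force: [1.4, 1.1, -0.8]
gripper_width: 0.1
r 54.4 lat 0.1 z 84.2 zaxis(r,lat,z) [-0.497 -0.001 -0.868] F(r,lat,z) [ 1.5  1.  -0.8] w 0.1 t 20.22 j [ 0.36  0.52 -0.47  0.49 -0.98 -1.02]
clock: 20.47
position: [542.3, -74.5, 82.3]
ee_rot: [0.144, 0.956, -0.254, -0.038]
contact_force: [1.1, 2.0, -0.1]
gripper_width: 0.0
r 48.8 lat 0.1 z 82.3 zaxis(r,lat,z) [-0.497 -0.001 -0.868] F(r,lat,z) [ 2.2  0.5 -0.1] w 0.0 t 20.47 j [ 0.35  0.52 -0.48  0.5  -0.97 -1.02]
tool d [ 0.1 -3.6  4.7]
```

```bash
python3 -m jog '[{"hand":0,"dx":0,"dy":-1.8,"dz":2.2,"rx":0,"ry":0,"rz":0},{"hand":0,"dx":0,"dy":-1.8,"dz":2.2,"rx":0,"ry":0,"rz":0},{"hand":0,"dx":0,"dy":0,"dz":0,"rx":0,"ry":0,"rz":0}]'
python3 -c "
from h import *
rz_()"
python3 -m jog '[{"hand":0,"dx":0,"dy":-1.8,"dz":1.0,"rx":0,"ry":0,"rz":0},{"hand":0,"dx":0,"dy":0,"dz":0,"rx":0,"ry":0,"rz":0}]'
python3 -c "
from h import *
rz_(41,80)
x=snap('scene','c15')['img'][170:270,180:290,::-1]
y=snap('wrist','w15')['img'][:,:,::-1]
cv2.imwrite('pics/z15.png',np.hstack([cv2.resize(x,(396,360)),cv2.copyMakeBorder(cv2.resize(y,(400,300)),0,60,0,0,cv2.BORDER_CONSTANT)]))
"
```

```text
clock: 20.72
position: [540.7, -79.7, 80.4]
ee_rot: [0.144, 0.956, -0.254, -0.038]
contact_force: [1.6, 1.6, -0.3]
gripper_width: 0.3
r 43.4 lat 0.1 z 80.4 zaxis(r,lat,z) [-0.497 -0.002 -0.868] F(r,lat,z) [ 2.   1.1 -0.3] w 0.3 t 20.72 j [ 0.35  0.51 -0.49  0.5  -0.96 -1.02]
clock: 20.88
position: [540.2, -81.4, 80.5]
ee_rot: [0.144, 0.956, -0.254, -0.038]
contact_force: [1.1, 2.1, -0.3]
gripper_width: 0.3
r 41.6 lat 0.1 z 80.5 zaxis(r,lat,z) [-0.497 -0.001 -0.868] F(r,lat,z) [ 2.4  0.5 -0.3] w 0.3 t 20.88 j [ 0.34  0.51 -0.49  0.51 -0.96 -1.02]
tool d [ 0.1 -0.3  0.7]
```

View pics/z15.png

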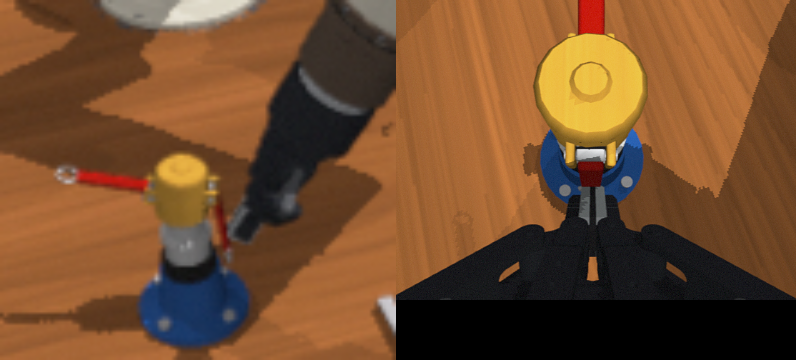

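```bash
python3 -m jog '[{"hand":0,"dx":0,"dy":-1.8,"dz":1.0,"rx":0,"ry":0,"rz":0},{"hand":0,"dx":0,"dy":-1.8,"dz":1,"rx":0,"ry":0,"rz":0},{"hand":0,"dx":0,"dy":0,"dz":0,"rx":0,"ry":0,"rz":0}]'
python3 -c "
from h import *
rz_()"
python3 -m jog '[{"hand":0,"dx":0,"dy":-1.8,"dz":1.0,"rx":0,"ry":0,"rz":0},{"hand":0,"dx":0,"dy":0,"dz":0,"rx":0,"ry":0,"rz":0}]'
python3 -c "
from h import *
rz_()"
python3 -m jog '[{"hand":0,"dx":0,"dy":-1.3,"dz":0.8,"rx":0,"ry":0,"rz":0},{"hand":0,"dx":0,"dy":0,"dz":0,"rx":0,"ry":0,"rz":0}]'
python3 -c "
from h import *
rz_()"
```

```text
clock: 21.23
position: [539.1, -85.2, 80.5]
ee_rot: [0.144, 0.956, -0.254, -0.038]
contact_force: [1.5, 3.5, -0.2]
gripper_width: 0.2
r 37.6 lat 0.1 z 80.5 zaxis(r,lat,z) [-0.496 -0.001 -0.868] F(r,lat,z) [ 3.8  0.4 -0.2] w 0.2 t 21.23 j [ 0.34  0.51 -0.49  0.51 -0.96 -1.02]
clock: 21.4
position: [539.2, -86.1, 80.3]
ee_rot: [0.144, 0.956, -0.253, -0.037]
contact_force: [0.2, 7.4, -0.5]
gripper_width: 0.0
r 36.8 lat 0.4 z 80.3 zaxis(r,lat,z) [-0.494  0.    -0.869] F(r,lat,z) [ 7.2 -2.  -0.5] w 0.0 t 21.40 j [ 0.33  0.51 -0.5   0.51 -0.95 -1.01]
clock: 21.57
position: [539.4, -86.5, 80.2]
ee_rot: [0.144, 0.956, -0.252, -0.037]
contact_force: [0.5, 11.0, -0.2]
gripper_width: -0.2
r 36.5 lat 0.7 z 80.2 zaxis(r,lat,z) [-0.492  0.002 -0.87 ] F(r,lat,z) [10.7 -2.7 -0.2] w -0.2 t 21.57 j [ 0.33  0.51 -0.5   0.51 -0.95 -1.01]
```

```bash
python3 -c "
from h import *
x=snap('scene','c16')['img'][180:260,190:280,::-1]
y=snap('wrist','w16')['img'][:,:,::-1]
cv2.imwrite('pics/z16.png',np.hstack([cv2.resize(x,(396,360)),cv2.copyMakeBorder(cv2.resize(y,(400,300)),0,60,0,0,cv2.BORDER_CONSTANT)]))
rz_()
"
```

```text
r 36.5 lat 0.7 z 80.2 zaxis(r,lat,z) [-0.493  0.002 -0.87 ] F(r,lat,z) [11.1 -3.8 -0.5] w 0.1 t 21.67 j [ 0.33  0.51 -0.5   0.51 -0.95 -1.01]
```

View pics/z16.png

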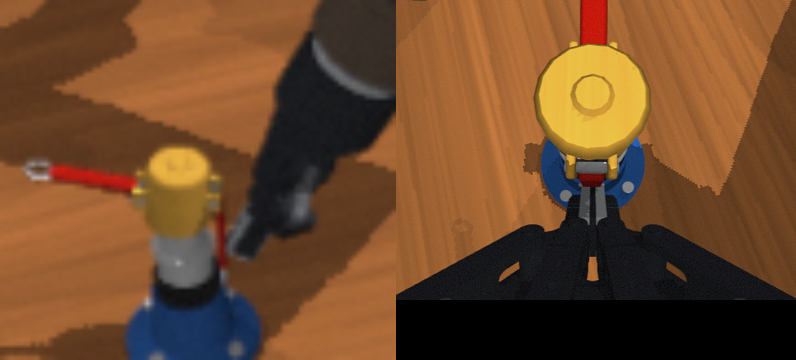

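```bash
python3 -m jog '[{"hand":0,"dx":0,"dy":-1.2,"dz":0.7,"rx":0,"ry":0,"rz":0},{"hand":0,"dx":0,"dy":0,"dz":0,"rx":0,"ry":0,"rz":0}]'
python3 -c "
from h import *
rz_()"
```

```text
clock: 21.83
position: [539.4, -87.0, 80.0]
ee_rot: [0.143, 0.957, -0.251, -0.036]
contact_force: [-0.4, 15.5, 0.1]
gripper_width: -0.3
r 36.1 lat 0.9 z 80.0 zaxis(r,lat,z) [-0.491  0.003 -0.871] F(r,lat,z) [14.7 -4.9  0.1] w -0.3 t 21.83 j [ 0.33  0.51 -0.5   0.51 -0.95 -1.01]
```

A hard stop at 15 N with no further motion, so arm 1 is down. I'll back straight out and inspect.

```bash
python3 -m jog '[{"hand":0,"dx":0,"dy":9,"dz":-5,"rx":0,"ry":0,"rz":0},{"hand":0,"dx":0,"dy":17,"dz":-10,"rx":0,"ry":0,"rz":0},{"hand":0,"dx":0,"dy":17,"dz":-10,"rx":0,"ry":0,"rz":0},{"hand":0,"dx":0,"dy":0,"dz":-20,"rx":0,"ry":0,"rz":0},{"hand":0,"dx":0,"dy":0,"dz":0,"rx":0,"ry":0,"rz":0}]'
python3 - <<'E'
from h import *
rz_()
x=snap('scene','c17')['img'][180:260,190:280,::-1]
y=snap('side','s17')['img'][100:210,230:340,::-1]
cv2.imwrite('pics/z17.png',np.hstack([cv2.resize(x,(396,360)),cv2.resize(y,(360,360))]))
for n in ['c17','s17']:
    e=red(load(n),C,100); e=e[e[:,2]>40]; rr=(e[:,:2]-C)@U; f=rr>15
    if f.sum()>5: 
        g=np.polyfit(e[f,2],rr[f],1); print(n,f.sum(),rr[f].min(),rr[f].max(),e[f,2].min(),e[f,2].max(),'tilt out deg downwards',-np.degrees(np.arctan(g[0])))
m=load('c17'); P=cloud(m); 
b=brass(m,C); print(b[0],b[3].mean(0))
# mallet
h=P[(P[...,2]>60)&(P[...,2]<250)&(P[...,1]<-230)&(P[...,0]>350)&(P[...,0]<800)&(P[...,1]>-520)]; print('mallet',h.min(0),h.max(0),np.median(h,0))
E
```

```text
clock: 22.25
position: [557.0, -31.4, 100.3]
ee_rot: [0.143, 0.956, -0.254, -0.037]
contact_force: [0.9, -0.2, 0.6]
gripper_width: 0.2
r 94.4 lat 1.5 z 100.3 zaxis(r,lat,z) [-0.497  0.002 -0.868] F(r,lat,z) [0.  0.9 0.6] w 0.2 t 22.25 j [ 0.42  0.52 -0.4   0.45 -1.06 -1.02]
c17 17 25.461575438358597 29.801504321942407 76.13069360746226 120.14352768194692 tilt out deg downwards -0.6456344387977815
s17 28 25.247452344477196 35.90401665026121 100.48151970276308 128.64086043050474 tilt out deg downwards 0.6159369961855164
156.39434957355036 [ 531.48258403 -123.73884864  155.87212972]
mallet [ 615.22156687 -425.8656267    60.05600018] [ 693.66274915 -339.93310172  216.58361995] [ 661.75651827 -381.42749954   99.01342002]
```

View pics/z17.png

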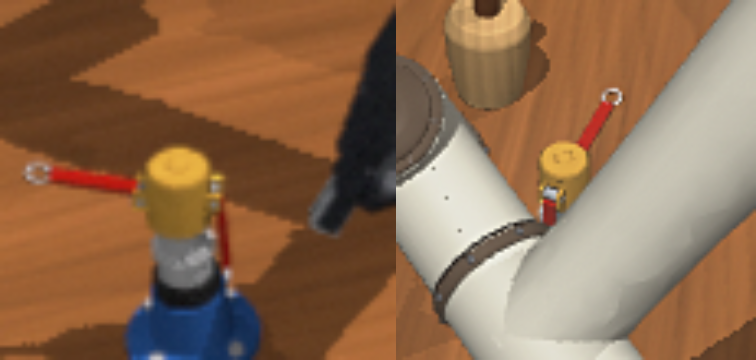

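```bash
python3 -m jog '[{"hand":0,"dx":0,"dy":-13.4,"dz":-23.4,"rx":0,"ry":0,"rz":0},{"hand":0,"dx":0,"dy":-13.4,"dz":-23.4,"rx":0,"ry":0,"rz":0},{"hand":0,"dx":0,"dy":-13.4,"dz":-23.4,"rx":0,"ry":0,"rz":0},{"hand":0,"dx":0,"dy":-13.4,"dz":-23.4,"rx":0,"ry":0,"rz":0},{"hand":0,"dx":0,"dy":-13.4,"dz":-23.4,"rx":0,"ry":0,"rz":0}]'
python3 -m jog '[{"hand":0,"dx":0,"dy":0,"dz":0,"rx":-0.104,"ry":0,"rz":0},{"hand":0,"dx":0,"dy":0,"dz":0,"rx":-0.104,"ry":0,"rz":0},{"hand":0,"dx":0,"dy":0,"dz":0,"rx":-0.104,"ry":0,"rz":0},{"hand":0,"dx":0,"dy":0,"dz":0,"rx":-0.104,"ry":0,"rz":0},{"hand":0,"dx":0,"dy":0,"dz":0,"rx":-0.104,"ry":0,"rz":0}]'
python3 -m jog '[{"hand":0,"dx":0,"dy":-25,"dz":0,"rx":0,"ry":0,"rz":0},{"hand":0,"dx":0,"dy":-38,"dz":0,"rx":0,"ry":0,"rz":0},{"hand":0,"dx":0,"dy":-38,"dz":0,"rx":0,"ry":0,"rz":0},{"hand":0,"dx":0,"dy":-38,"dz":0,"rx":0,"ry":0,"rz":0},{"hand":0,"dx":0,"dy":-25,"dz":0,"rx":0,"ry":0,"rz":0}]'
python3 -m jog '[{"hand":0,"dx":0,"dy":0,"dz":0,"rx":-0.104,"ry":0,"rz":0},{"hand":0,"dx":0,"dy":0,"dz":0,"rx":-0.104,"ry":0,"rz":0},{"hand":0,"dx":0,"dy":0,"dz":0,"rx":-0.104,"ry":0,"rz":0},{"hand":0,"dx":0,"dy":0,"dz":0,"rx":-0.104,"ry":0,"rz":0},{"hand":0,"dx":0,"dy":0,"dz":0,"rx":-0.104,"ry":0,"rz":0}]'
python3 -m jog '[{"hand":0,"dx":0,"dy":0,"dz":0,"rx":0,"ry":0,"rz":0},{"hand":0,"dx":0,"dy":0,"dz":0,"rx":0,"ry":0,"rz":0}]'
python3 - <<'E'
from h import *
rz_(79,160,side=-1)
x=snap('scene','c18')['img'][130:310,120:330,::-1]
cv2.imwrite('pics/z18.png',cv2.resize(x,None,fx=3,fy=3))
E
```

```text
clock: 22.77
position: [553.6, -34.4, 233.4]
ee_rot: [0.145, 0.955, -0.255, -0.04]
contact_force: [1.1, -0.2, 0.6]
gripper_width: 0.0
clock: 23.18
position: [553.9, -33.7, 232.6]
ee_rot: [0.149, 0.989, 0.002, -0.0]
contact_force: [1.0, -0.7, -0.2]
gripper_width: 0.3
clock: 23.6
position: [503.7, -192.6, 231.9]
ee_rot: [0.151, 0.989, -0.0, -0.002]
contact_force: [0.6, -0.4, -0.3]
gripper_width: -0.0
clock: 24.02
position: [505.8, -190.0, 233.1]
ee_rot: [0.145, 0.955, 0.257, 0.039]
contact_force: [0.4, 0.4, -0.8]
gripper_width: 0.2
clock: 24.18
position: [505.2, -191.4, 231.4]
ee_rot: [0.147, 0.955, 0.254, 0.037]
contact_force: [-0.0, -0.2, 0.7]
gripper_width: 0.1
r 73.8 lat -1.3 z 231.4 zaxis(r,lat,z) [-0.496 -0.    -0.868] F(r,lat,z) [0.2 0.  0.7] w 0.1 t 24.18 j [-0.38  0.32  0.   -0.53 -1.34  0.22]
tool d [ -1.6 -39.9  59.4]
```

View pics/z18.png

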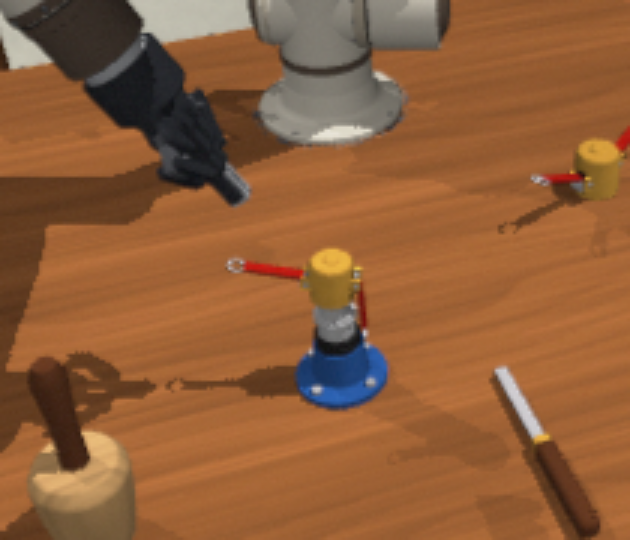

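```bash
python3 -m jog '[{"hand":0,"dx":-1.5,"dy":-11,"dz":17,"rx":0,"ry":0,"rz":0},{"hand":0,"dx":0,"dy":-11,"dz":17,"rx":0,"ry":0,"rz":0},{"hand":0,"dx":0,"dy":-11,"dz":16,"rx":0,"ry":0,"rz":0},{"hand":0,"dx":0,"dy":-8,"dz":12,"rx":0,"ry":0,"rz":0},{"hand":0,"dx":0,"dy":0,"dz":0,"rx":0,"ry":0,"rz":0}]'
python3 -c "
from h import *
rz_(79,140,side=-1)"
```

```text
clock: 24.65
position: [505.2, -192.8, 155.9]
ee_rot: [0.144, 0.956, 0.255, 0.035]
contact_force: [-0.1, 0.6, -0.5]
gripper_width: 0.0
r 75.1 lat -0.9 z 155.9 zaxis(r,lat,z) [-0.497 -0.005 -0.868] F(r,lat,z) [-0.5 -0.3 -0.5] w 0.0 t 24.65 j [-0.39  0.4  -0.08 -0.56 -1.21  0.32]
tool d [ -1.  -11.2  11.9]
```

```bash
python3 -m jog '[{"hand":0,"dx":-1,"dy":-4,"dz":4,"rx":0,"ry":0,"rz":0},{"hand":0,"dx":0,"dy":-4,"dz":4,"rx":0,"ry":0,"rz":0},{"hand":0,"dx":0,"dy":-3,"dz":4,"rx":0,"ry":0,"rz":0},{"hand":0,"dx":0,"dy":0,"dz":0,"rx":0,"ry":0,"rz":0}]'
python3 -c "
from h import *
rz_(79,130,side=-1)"
python3 -m jog '[{"hand":0,"dx":0,"dy":-1.6,"dz":2.8,"rx":0,"ry":0,"rz":0},{"hand":0,"dx":0,"dy":-1.6,"dz":2.8,"rx":0,"ry":0,"rz":0},{"hand":0,"dx":0,"dy":-1.6,"dz":2.8,"rx":0,"ry":0,"rz":0},{"hand":0,"dx":0,"dy":0,"dz":0,"rx":0,"ry":0,"rz":0}]'
python3 -c "
from h import *
rz_(79,122,side=-1)
x=snap('scene','c19')['img'][160:280,160:300,::-1]
y=snap('wrist','w19')['img'][:,:,::-1]
cv2.imwrite('pics/z19.png',np.hstack([cv2.resize(x,(396,340)),cv2.copyMakeBorder(cv2.resize(y,(400,300)),0,40,0,0,cv2.BORDER_CONSTANT)]))"
```

```text
clock: 24.98
position: [507.1, -198.6, 143.0]
ee_rot: [0.144, 0.956, 0.254, 0.039]
contact_force: [0.1, -1.1, 1.4]
gripper_width: 0.0
r 80.1 lat 2.6 z 143.0 zaxis(r,lat,z) [-0.496  0.002 -0.868] F(r,lat,z) [1.1 0.4 1.4] w 0.0 t 24.98 j [-0.4   0.42 -0.08 -0.56 -1.19  0.34]
tool d [ 2.6 -5.4 11.8]
clock: 25.32
position: [506.7, -198.9, 132.8]
ee_rot: [0.144, 0.956, 0.254, 0.038]
contact_force: [-1.6, -3.2, 1.0]
gripper_width: 0.1
r 80.5 lat 2.4 z 132.8 zaxis(r,lat,z) [-0.496  0.002 -0.868] F(r,lat,z) [ 3.5 -0.6  1. ] w 0.1 t 25.32 j [-0.4   0.43 -0.09 -0.57 -1.17  0.35]
tool d [ 2.4 -4.  10.2]
```

View pics/z19.png

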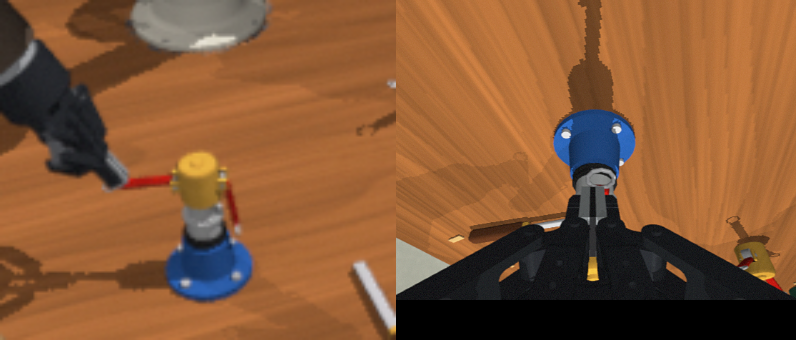

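```bash
python3 -m jog '[{"hand":0,"dx":1.4,"dy":2.7,"dz":-1.5,"rx":0,"ry":0,"rz":0},{"hand":0,"dx":1,"dy":2.7,"dz":0,"rx":0,"ry":0,"rz":0},{"hand":0,"dx":0,"dy":-1.7,"dz":3,"rx":0,"ry":0,"rz":0},{"hand":0,"dx":0,"dy":-1.7,"dz":3,"rx":0,"ry":0,"rz":0},{"hand":0,"dx":0,"dy":-1.7,"dz":3,"rx":0,"ry":0,"rz":0}]'
python3 -c "
from h import *
rz_(76.8,113,side=-1)"
python3 -m jog '[{"hand":0,"dx":0,"dy":-1.7,"dz":3,"rx":0,"ry":0,"rz":0},{"hand":0,"dx":0,"dy":-1.7,"dz":3,"rx":0,"ry":0,"rz":0},{"hand":0,"dx":0,"dy":-1.5,"dz":3,"rx":0,"ry":0,"rz":0},{"hand":0,"dx":0,"dy":0,"dz":0,"rx":0,"ry":0,"rz":0}]'
python3 -c "
from h import *
rz_(76.8,110,side=-1)"
```

```text
clock: 25.83
position: [505.9, -193.0, 126.9]
ee_rot: [0.144, 0.956, 0.255, 0.038]
contact_force: [-0.7, 1.3, 2.0]
gripper_width: 0.3
r 75.1 lat -0.2 z 126.9 zaxis(r,lat,z) [-0.498  0.001 -0.867] F(r,lat,z) [-1. -1.  2.] w 0.3 t 25.83 j [-0.39  0.43 -0.1  -0.57 -1.16  0.36]
tool d [-0.2 -8.3 11.3]
clock: 26.17
position: [505.6, -193.5, 115.8]
ee_rot: [0.144, 0.956, 0.254, 0.038]
contact_force: [0.3, 0.2, 1.5]
gripper_width: -0.1
r 75.7 lat -0.3 z 115.8 zaxis(r,lat,z) [-0.497  0.    -0.868] F(r,lat,z) [-0.3  0.2  1.5] w -0.1 t 26.17 j [-0.39  0.44 -0.11 -0.58 -1.14  0.37]
tool d [-0.3 -3.8  4.5]
```

```bash
python3 -m jog '[{"hand":0,"dx":0,"dy":-1.2,"dz":3.2,"rx":0,"ry":0,"rz":0},{"hand":0,"dx":0,"dy":-1,"dz":3.2,"rx":0,"ry":0,"rz":0},{"hand":0,"dx":0,"dy":-0.8,"dz":3.2,"rx":0,"ry":0,"rz":0},{"hand":0,"dx":0,"dy":-0.6,"dz":3.2,"rx":0,"ry":0,"rz":0},{"hand":0,"dx":0,"dy":-0.5,"dz":3.2,"rx":0,"ry":0,"rz":0}]'
python3 -c "
from h import *
rz_(side=-1)"
python3 -m jog '[{"hand":0,"dx":0,"dy":0.6,"dz":2.9,"rx":0,"ry":0,"rz":0},{"hand":0,"dx":0,"dy":0.6,"dz":2.9,"rx":0,"ry":0,"rz":0},{"hand":0,"dx":0,"dy":0,"dz":0,"rx":0,"ry":0,"rz":0}]'
python3 -c "
from h import *
rz_(64.2,90,side=-1)"
python3 -m jog '[{"hand":0,"dx":0,"dy":0.7,"dz":3.3,"rx":0,"ry":0,"rz":0},{"hand":0,"dx":0,"dy":0.7,"dz":3.3,"rx":0,"ry":0,"rz":0},{"hand":0,"dx":0,"dy":0,"dz":0,"rx":0,"ry":0,"rz":0}]'
python3 -c "
from h import *
rz_(54.5,84,side=-1)
x=snap('scene','c20')['img'][160:280,160:300,::-1]
cv2.imwrite('pics/z20.png',cv2.resize(x,None,fx=3,fy=3))"
```

```text
clock: 26.58
position: [507.2, -189.4, 100.6]
ee_rot: [0.144, 0.956, 0.254, 0.038]
contact_force: [0.6, 0.3, 2.0]
gripper_width: -0.0
r 71.3 lat 0.1 z 100.6 zaxis(r,lat,z) [-0.497  0.002 -0.868] F(r,lat,z) [-0.5  0.4  2. ] w -0.0 t 26.58 j [-0.38  0.46 -0.13 -0.59 -1.11  0.39]
clock: 26.83
position: [508.3, -185.5, 95.9]
ee_rot: [0.144, 0.956, 0.254, 0.038]
contact_force: [1.5, -1.0, 1.9]
gripper_width: 0.2
r 67.2 lat -0.1 z 95.9 zaxis(r,lat,z) [-0.496  0.001 -0.868] F(r,lat,z) [0.5 1.7 1.9] w 0.2 t 26.83 j [-0.38  0.47 -0.13 -0.59 -1.1   0.39]
tool d [-0.1 -0.2  6.6]
clock: 27.08
position: [509.6, -181.1, 90.8]
ee_rot: [0.144, 0.956, 0.254, 0.038]
contact_force: [-0.1, -1.1, 2.2]
gripper_width: 0.0
r 62.6 lat -0.1 z 90.8 zaxis(r,lat,z) [-0.497  0.001 -0.868] F(r,lat,z) [1.  0.2 2.2] w 0.0 t 27.08 j [-0.37  0.47 -0.14 -0.6  -1.08  0.39]
tool d [-0.1  3.7 10. ]
```

View pics/z20.png

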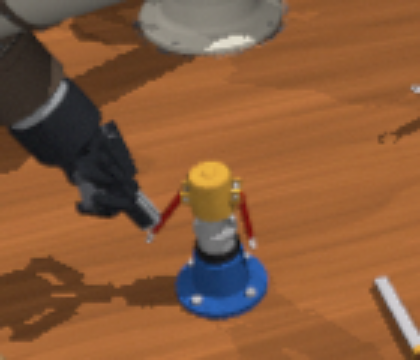

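```bash
python3 -m jog '[{"hand":0,"dx":0,"dy":1.3,"dz":2.5,"rx":0,"ry":0,"rz":0},{"hand":0,"dx":0,"dy":1.3,"dz":2.5,"rx":0,"ry":0,"rz":0},{"hand":0,"dx":0,"dy":1.3,"dz":2.5,"rx":0,"ry":0,"rz":0},{"hand":0,"dx":0,"dy":1.3,"dz":2.5,"rx":0,"ry":0,"rz":0},{"hand":0,"dx":0,"dy":0,"dz":0,"rx":0,"ry":0,"rz":0}]'
python3 -c "
from h import *
rz_(side=-1)"
python3 -m jog '[{"hand":0,"dx":0,"dy":1.9,"dz":2.2,"rx":0,"ry":0,"rz":0},{"hand":0,"dx":0,"dy":1.9,"dz":2.2,"rx":0,"ry":0,"rz":0},{"hand":0,"dx":0,"dy":0,"dz":0,"rx":0,"ry":0,"rz":0}]'
python3 -c "
from h import *
rz_(43.4,80,side=-1)"
python3 -m jog '[{"hand":0,"dx":0,"dy":1.8,"dz":2.2,"rx":0,"ry":0,"rz":0},{"hand":0,"dx":0,"dy":1.8,"dz":2,"rx":0,"ry":0,"rz":0},{"hand":0,"dx":0,"dy":0,"dz":0,"rx":0,"ry":0,"rz":0}]'
python3 -c "
from h import *
rz_(36.5,80,side=-1)"
```

```text
clock: 27.55
position: [512.5, -171.8, 84.9]
ee_rot: [0.144, 0.956, 0.254, 0.038]
contact_force: [-0.0, -2.3, 0.7]
gripper_width: 0.2
r 52.9 lat -0.1 z 84.9 zaxis(r,lat,z) [-0.497  0.001 -0.868] F(r,lat,z) [2.2 0.6 0.7] w 0.2 t 27.55 j [-0.35  0.48 -0.15 -0.6  -1.07  0.38]
clock: 27.8
position: [514.2, -166.7, 83.1]
ee_rot: [0.144, 0.956, 0.254, 0.038]
contact_force: [0.1, -2.0, 1.3]
gripper_width: -0.0
r 47.5 lat 0.0 z 83.1 zaxis(r,lat,z) [-0.497  0.001 -0.868] F(r,lat,z) [1.9 0.7 1.3] w -0.0 t 27.80 j [-0.34  0.48 -0.15 -0.61 -1.06  0.38]
tool d [0.1 2.  4.8]
clock: 28.05
position: [515.8, -161.7, 81.4]
ee_rot: [0.144, 0.956, 0.254, 0.038]
contact_force: [0.8, -0.6, 0.4]
gripper_width: 0.3
r 42.3 lat 0.1 z 81.4 zaxis(r,lat,z) [-0.497  0.002 -0.868] F(r,lat,z) [0.3 0.9 0.4] w 0.3 t 28.05 j [-0.34  0.48 -0.16 -0.61 -1.05  0.38]
tool d [0.1 4.4 4.1]
```

```bash
python3 -m jog '[{"hand":0,"dx":0,"dy":1.8,"dz":1,"rx":0,"ry":0,"rz":0},{"hand":0,"dx":0,"dy":1.8,"dz":1,"rx":0,"ry":0,"rz":0},{"hand":0,"dx":0,"dy":0,"dz":0,"rx":0,"ry":0,"rz":0}]'
python3 -c "
from h import *
rz_(36.5,80,side=-1)
x=snap('scene','c21')['img'][160:280,160:300,::-1]
cv2.imwrite('pics/z21.png',cv2.resize(x,None,fx=4,fy=4))"
```

```text
clock: 28.3
position: [516.5, -159.1, 81.4]
ee_rot: [0.144, 0.956, 0.253, 0.038]
contact_force: [-0.5, -6.3, 0.0]
gripper_width: 0.0
r 39.6 lat 0.1 z 81.4 zaxis(r,lat,z) [-0.495  0.002 -0.869] F(r,lat,z) [6.2 1.3 0. ] w 0.0 t 28.30 j [-0.33  0.47 -0.16 -0.61 -1.05  0.37]
tool d [0.1 2.  2.8]
```

View pics/z21.png

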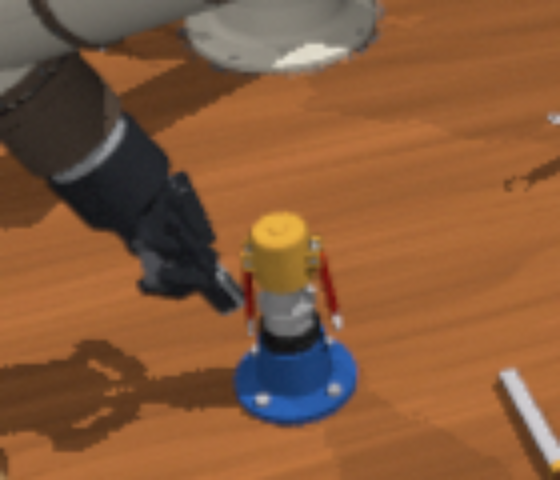

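```bash
python3 -m jog '[{"hand":0,"dx":0,"dy":1.8,"dz":1,"rx":0,"ry":0,"rz":0},{"hand":0,"dx":0,"dy":0,"dz":0,"rx":0,"ry":0,"rz":0}]'
python3 -c "
from h import *
rz_(side=-1)"
python3 -m jog '[{"hand":0,"dx":0,"dy":1.5,"dz":0.8,"rx":0,"ry":0,"rz":0},{"hand":0,"dx":0,"dy":0,"dz":0,"rx":0,"ry":0,"rz":0}]'
python3 -c "
from h import *
rz_(side=-1)"
```

```text
clock: 28.52
position: [516.7, -158.6, 81.3]
ee_rot: [0.144, 0.956, 0.252, 0.038]
contact_force: [-2.7, -9.6, 0.4]
gripper_width: 0.0
r 39.1 lat 0.2 z 81.3 zaxis(r,lat,z) [-0.493  0.002 -0.87 ] F(r,lat,z) [10.   0.3  0.4] w 0.0 t 28.52 j [-0.33  0.47 -0.16 -0.61 -1.04  0.37]
clock: 28.68
position: [516.9, -158.3, 81.2]
ee_rot: [0.144, 0.957, 0.251, 0.038]
contact_force: [-4.2, -13.8, 0.2]
gripper_width: 0.1
r 38.7 lat 0.2 z 81.2 zaxis(r,lat,z) [-0.491  0.002 -0.871] F(r,lat,z) [14.4 -0.   0.2] w 0.1 t 28.68 j [-0.32  0.47 -0.16 -0.61 -1.04  0.37]
```

```bash
python3 -m jog '[{"hand":0,"dx":0,"dy":-9,"dz":-5,"rx":0,"ry":0,"rz":0},{"hand":0,"dx":0,"dy":-17,"dz":-10,"rx":0,"ry":0,"rz":0},{"hand":0,"dx":0,"dy":-25,"dz":-14,"rx":0,"ry":0,"rz":0},{"hand":0,"dx":0,"dy":-25,"dz":-20,"rx":0,"ry":0,"rz":0},{"hand":0,"dx":0,"dy":0,"dz":0,"rx":0,"ry":0,"rz":0}]'
python3 - <<'E'
from h import *
rz_(side=-1)
x=snap('scene','c22')['img'][185:260,190:280,::-1]
y=snap('side','s22')['img'][125:205,235:325,::-1]; z=snap('wrist','w22')
cv2.imwrite('pics/z22.png',np.hstack([cv2.resize(x,(396,330),interpolation=cv2.INTER_CUBIC),cv2.resize(y,(396,352),interpolation=cv2.INTER_CUBIC)[:330]]))
for n in ['c22','s22','w22']:
  for s in (1,-1):
    e=red(load(n),C,100); e=e[e[:,2]>40]; rr=s*((e[:,:2]-C)@U); f=rr>10
    if f.sum()>5: 
        g=np.polyfit(e[f,2],rr[f],1); print(n,s,f.sum(),rr[f].min().round(1),rr[f].max().round(1),'z',e[f,2].min().round(1),e[f,2].max().round(1),'out %.1f'%-np.degrees(np.arctan(g[0])))
  b=brass(load(n),C); print(b[0],b[3].mean(0).round(1))
E
```

```text
clock: 29.1
position: [490.1, -244.3, 86.3]
ee_rot: [0.145, 0.955, 0.254, 0.038]
contact_force: [1.5, -0.1, 0.6]
gripper_width: -0.1
r 128.8 lat -0.2 z 86.3 zaxis(r,lat,z) [-0.496  0.002 -0.868] F(r,lat,z) [-0.3  1.4  0.6] w -0.1 t 29.10 j [-0.48  0.51 -0.09 -0.57 -1.14  0.47]
c22 1 23 28.0 34.5 z 76.0 121.5 out 5.8
c22 -1 18 27.2 32.0 z 74.1 119.9 out 3.3
155.6206048044496 [ 531.  -121.9  155.1]
s22 1 61 29.1 39.4 z 72.0 130.2 out 4.5
155.14192709990266 [ 527.4 -117.9  154.5]
w22 -1 402 30.0 34.4 z 86.2 105.0 out 3.7
0.7049919266130701 [ 5.146e+02 -1.693e+02  2.000e-01]
```

View pics/z22.png

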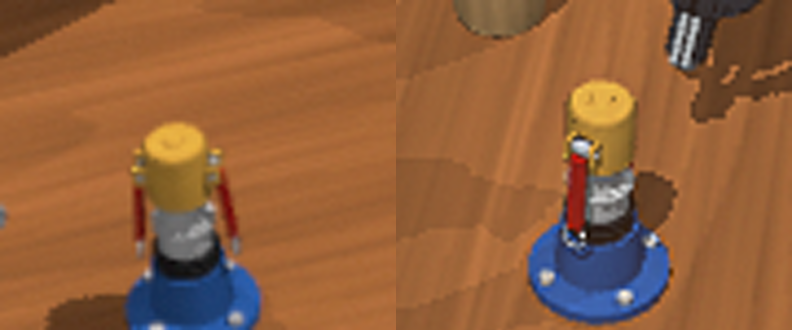

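View pics/w22.png

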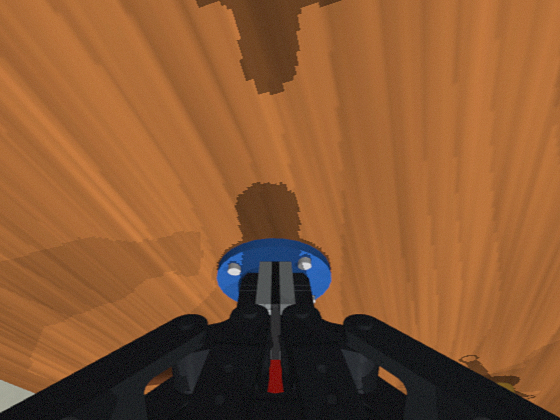

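Both arms hang about 4–5° outward of vertical, which matches fully down. Arm 2's loading rocked the cap slightly, so I'll press arm 1 gently once more as a check.

```bash
python3 -m jog '[{"hand":0,"dx":0,"dy":15,"dz":-26,"rx":0,"ry":0,"rz":0},{"hand":0,"dx":0,"dy":15,"dz":-26,"rx":0,"ry":0,"rz":0},{"hand":0,"dx":0,"dy":15,"dz":-26,"rx":0,"ry":0,"rz":0},{"hand":0,"dx":0,"dy":15,"dz":-26,"rx":0,"ry":0,"rz":0},{"hand":0,"dx":0,"dy":15,"dz":-26,"rx":0,"ry":0,"rz":0}]'
python3 -m jog '[{"hand":0,"dx":0,"dy":0,"dz":0,"rx":0.104,"ry":0,"rz":0},{"hand":0,"dx":0,"dy":0,"dz":0,"rx":0.104,"ry":0,"rz":0},{"hand":0,"dx":0,"dy":0,"dz":0,"rx":0.104,"ry":0,"rz":0},{"hand":0,"dx":0,"dy":0,"dz":0,"rx":0.104,"ry":0,"rz":0},{"hand":0,"dx":0,"dy":0,"dz":0,"rx":0.104,"ry":0,"rz":0}]'
python3 -m jog '[{"hand":0,"dx":0,"dy":30,"dz":0,"rx":0,"ry":0,"rz":0},{"hand":0,"dx":0,"dy":40,"dz":0,"rx":0,"ry":0,"rz":0},{"hand":0,"dx":0,"dy":40,"dz":0,"rx":0,"ry":0,"rz":0},{"hand":0,"dx":0,"dy":40,"dz":0,"rx":0,"ry":0,"rz":0},{"hand":0,"dx":0,"dy":40,"dz":0,"rx":0,"ry":0,"rz":0}]'
python3 -m jog '[{"hand":0,"dx":0,"dy":30,"dz":0,"rx":0.104,"ry":0,"rz":0},{"hand":0,"dx":0,"dy":0,"dz":0,"rx":0.104,"ry":0,"rz":0},{"hand":0,"dx":0,"dy":0,"dz":0,"rx":0.104,"ry":0,"rz":0},{"hand":0,"dx":0,"dy":0,"dz":0,"rx":0.104,"ry":0,"rz":0},{"hand":0,"dx":0,"dy":0,"dz":0,"rx":0.104,"ry":0,"rz":0}]'
python3 -m jog '[{"hand":0,"dx":0,"dy":0,"dz":0,"rx":0,"ry":0,"rz":0},{"hand":0,"dx":0,"dy":0,"dz":0,"rx":0,"ry":0,"rz":0}]'
python3 - <<'E'
from h import *
rz_(85,84)
E
```

```text
clock: 29.67
position: [491.2, -238.2, 237.7]
ee_rot: [0.143, 0.956, 0.255, 0.037]
contact_force: [1.4, -0.6, 0.0]
gripper_width: -0.1
clock: 30.08
position: [491.7, -238.7, 237.2]
ee_rot: [0.148, 0.989, -0.002, 0.0]
contact_force: [-0.4, -0.0, -0.7]
gripper_width: 0.1
clock: 30.5
position: [546.6, -55.3, 236.2]
ee_rot: [0.148, 0.989, 0.0, -0.001]
contact_force: [0.4, -0.9, -0.1]
gripper_width: -0.2
clock: 30.92
position: [555.6, -28.1, 236.8]
ee_rot: [0.142, 0.955, -0.256, -0.038]
contact_force: [-0.2, 0.5, -0.7]
gripper_width: 0.4
clock: 31.08
position: [555.3, -28.3, 234.9]
ee_rot: [0.142, 0.956, -0.254, -0.04]
contact_force: [-0.0, -0.7, -0.6]
gripper_width: -0.0
r 96.8 lat -1.0 z 234.9 zaxis(r,lat,z) [-0.497 -0.003 -0.868] F(r,lat,z) [-0.7  0.2 -0.6] w -0.0 t 31.08 j [ 0.43  0.38 -0.23  0.39 -1.35 -0.89]
tool d [ -1.6  64.7 136.8]
```

```bash
python3 -m jog '[{"hand":0,"dx":-0.5,"dy":13,"dz":27.5,"rx":0,"ry":0,"rz":0},{"hand":0,"dx":0,"dy":13,"dz":27.5,"rx":0,"ry":0,"rz":0},{"hand":0,"dx":0,"dy":13,"dz":27.5,"rx":0,"ry":0,"rz":0},{"hand":0,"dx":0,"dy":13,"dz":27.5,"rx":0,"ry":0,"rz":0},{"hand":0,"dx":0,"dy":13,"dz":27,"rx":0,"ry":0,"rz":0}]'
python3 -m jog '[{"hand":0,"dx":0,"dy":-9,"dz":5,"rx":0,"ry":0,"rz":0},{"hand":0,"dx":0,"dy":-12,"dz":7,"rx":0,"ry":0,"rz":0},{"hand":0,"dx":0,"dy":-6,"dz":3.5,"rx":0,"ry":0,"rz":0},{"hand":0,"dx":0,"dy":0,"dz":0,"rx":0,"ry":0,"rz":0},{"hand":0,"dx":0,"dy":0,"dz":0,"rx":0,"ry":0,"rz":0}]'
python3 - <<'E'
from h import *
rz_(42,80)
E
```

```text
clock: 31.5
position: [552.9, -41.6, 85.0]
ee_rot: [0.145, 0.956, -0.253, -0.038]
contact_force: [-0.2, 0.7, 0.1]
gripper_width: -0.1
clock: 31.92
position: [544.9, -71.7, 87.3]
ee_rot: [0.145, 0.956, -0.253, -0.037]
contact_force: [0.4, 0.1, -0.3]
gripper_width: -0.0
r 52.3 lat 1.7 z 87.3 zaxis(r,lat,z) [-0.494  0.001 -0.869] F(r,lat,z) [ 0.2  0.4 -0.3] w -0.0 t 31.92 j [ 0.36  0.51 -0.47  0.49 -0.99 -1.01]
tool d [ 1.6 -5.3 11.5]
```

```bash
python3 -m jog '[{"hand":0,"dx":1.5,"dy":-2.7,"dz":5.8,"rx":0,"ry":0,"rz":0},{"hand":0,"dx":0,"dy":-2.7,"dz":5.8,"rx":0,"ry":0,"rz":0},{"hand":0,"dx":0,"dy":0,"dz":0,"rx":0,"ry":0,"rz":0}]'
python3 -c "
from h import *
rz_()"
python3 -m jog '[{"hand":0,"dx":0,"dy":-1.8,"dz":1,"rx":0,"ry":0,"rz":0},{"hand":0,"dx":0,"dy":0,"dz":0,"rx":0,"ry":0,"rz":0}]'
python3 -c "
from h import *
rz_()"
python3 -m jog '[{"hand":0,"dx":0,"dy":-1.8,"dz":1,"rx":0,"ry":0,"rz":0},{"hand":0,"dx":0,"dy":0,"dz":0,"rx":0,"ry":0,"rz":0}]'
python3 -c "
from h import *
rz_()"
```

```text
clock: 32.17
position: [538.6, -81.4, 77.5]
ee_rot: [0.144, 0.956, -0.254, -0.039]
contact_force: [-0.2, -0.2, -1.2]
gripper_width: 0.1
r 41.1 lat -1.5 z 77.5 zaxis(r,lat,z) [-0.497 -0.003 -0.868] F(r,lat,z) [-0.3 -0.2 -1.2] w 0.1 t 32.17 j [ 0.34  0.52 -0.49  0.51 -0.96 -1.02]
clock: 32.33
position: [539.2, -82.5, 77.7]
ee_rot: [0.144, 0.956, -0.254, -0.038]
contact_force: [-0.7, 0.5, -0.2]
gripper_width: -0.0
r 40.3 lat -0.6 z 77.7 zaxis(r,lat,z) [-0.496 -0.001 -0.868] F(r,lat,z) [ 0.3 -0.8 -0.2] w -0.0 t 32.33 j [ 0.34  0.52 -0.5   0.51 -0.95 -1.02]
clock: 32.5
position: [539.3, -83.9, 77.8]
ee_rot: [0.144, 0.956, -0.253, -0.037]
contact_force: [-0.1, 3.3, -0.7]
gripper_width: -0.0
r 39.0 lat -0.1 z 77.8 zaxis(r,lat,z) [-0.495  0.001 -0.869] F(r,lat,z) [ 3.1 -1.  -0.7] w -0.0 t 32.50 j [ 0.34  0.51 -0.5   0.51 -0.95 -1.02]
```

```bash
python3 -m jog '[{"hand":0,"dx":0,"dy":-1.8,"dz":1,"rx":0,"ry":0,"rz":0},{"hand":0,"dx":0,"dy":0,"dz":0,"rx":0,"ry":0,"rz":0}]'
python3 -c "
from h import *
rz_()"
python3 -m jog '[{"hand":0,"dx":0,"dy":-1.8,"dz":1,"rx":0,"ry":0,"rz":0},{"hand":0,"dx":0,"dy":0,"dz":0,"rx":0,"ry":0,"rz":0}]'
python3 -c "
from h import *
rz_()"
```

```text
clock: 32.67
position: [539.4, -84.8, 77.7]
ee_rot: [0.143, 0.956, -0.252, -0.036]
contact_force: [0.3, 7.8, -0.6]
gripper_width: -0.1
r 38.1 lat 0.3 z 77.7 zaxis(r,lat,z) [-0.493  0.002 -0.87 ] F(r,lat,z) [ 7.6 -2.  -0.6] w -0.1 t 32.67 j [ 0.34  0.51 -0.5   0.51 -0.95 -1.02]
clock: 32.83
position: [539.7, -85.6, 77.6]
ee_rot: [0.143, 0.957, -0.251, -0.035]
contact_force: [0.5, 11.9, -0.4]
gripper_width: 0.1
r 37.4 lat 0.8 z 77.6 zaxis(r,lat,z) [-0.491  0.004 -0.871] F(r,lat,z) [11.5 -3.  -0.4] w 0.1 t 32.83 j [ 0.33  0.51 -0.5   0.52 -0.94 -1.02]
```

```bash
python3 -m jog '[{"hand":0,"dx":0,"dy":9,"dz":-5,"rx":0,"ry":0,"rz":0},{"hand":0,"dx":0,"dy":17,"dz":-10,"rx":0,"ry":0,"rz":0},{"hand":0,"dx":0,"dy":25,"dz":-14,"rx":0,"ry":0,"rz":0},{"hand":0,"dx":0,"dy":0,"dz":-36,"rx":0,"ry":0,"rz":0},{"hand":0,"dx":0,"dy":0,"dz":-36,"rx":0,"ry":0,"rz":0}]'
python3 -m jog '[{"hand":0,"dx":0,"dy":0,"dz":-36,"rx":0,"ry":0,"rz":0},{"hand":0,"dx":0,"dy":0,"dz":-20,"rx":0,"ry":0,"rz":0},{"hand":0,"dx":0,"dy":0,"dz":0,"rx":0,"ry":0,"rz":0},{"hand":0,"dx":0,"dy":0,"dz":0,"rx":0,"ry":0,"rz":0}]'
python3 - <<'E'
from h import *
rz_()
x=snap('scene','c23')['img'][185:260,190:280,::-1]
y=snap('side','s23')['img'][125:205,235:325,::-1]; z=snap('wrist','w23')['img'][:,:,::-1]
cv2.imwrite('pics/z23.png',np.hstack([cv2.resize(x,(360,300),interpolation=cv2.INTER_CUBIC),cv2.resize(z,(400,300))]))
for n in ['c23','s23','w23']:
  for s in (1,-1):
    e=red(load(n),C,100); e=e[e[:,2]>40]; rr=s*((e[:,:2]-C)@U); f=(rr>10)&(rr<60)
    if f.sum()>5: 
        g=np.polyfit(e[f,2],rr[f],1); print(n,s,f.sum(),rr[f].min().round(1),rr[f].max().round(1),'z',e[f,2].min().round(1),e[f,2].max().round(1),'out %.1f'%-np.degrees(np.arctan(g[0])))
  b=brass(load(n),C); print(n,'cap top',b[0].round(1),b[3].mean(0).round(1))
E
```

```text
clock: 33.25
position: [563.5, 1.9, 139.6]
ee_rot: [0.143, 0.955, -0.256, -0.041]
contact_force: [1.5, 0.4, -0.9]
gripper_width: -0.1
clock: 33.58
position: [573.1, 28.7, 189.5]
ee_rot: [0.144, 0.956, -0.254, -0.038]
contact_force: [0.7, -0.5, -0.2]
gripper_width: -0.1
r 156.4 lat -0.7 z 189.5 zaxis(r,lat,z) [-0.496 -0.001 -0.868] F(r,lat,z) [-0.3  0.8 -0.2] w -0.1 t 33.58 j [ 0.5   0.47 -0.2   0.37 -1.31 -0.97]
c23 1 22 27.0 32.0 z 76.8 119.3 out 3.8
c23 -1 22 27.2 34.7 z 76.9 121.6 out 6.3
c23 cap top 155.6 [ 530.6 -122.9  154.9]
s23 cap top 155.4 [ 540.1 -127.9  154.4]
w23 1 687 16.4 34.2 z 51.7 129.5 out 2.6
w23 cap top 156.3 [ 527.7 -119.1  155.5]
```

View pics/z23.png

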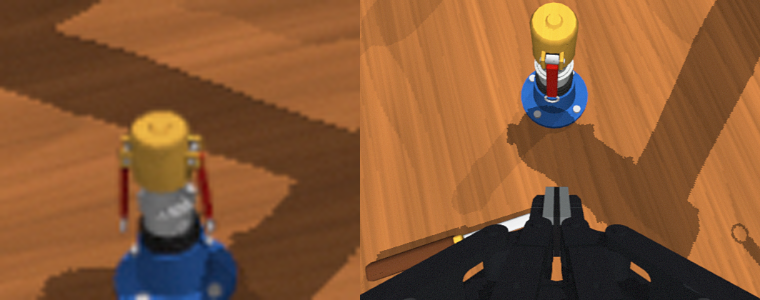

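View pics/c23.png

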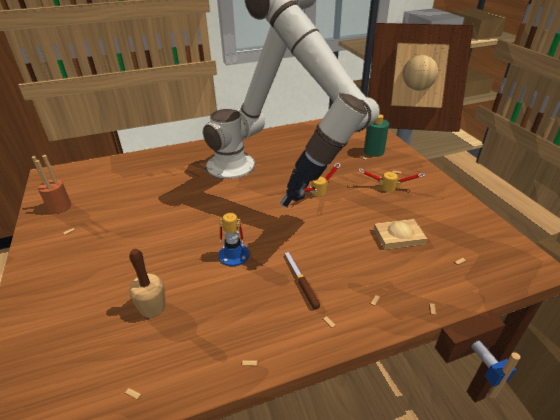

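The final views show the cap seated at (230,225) with both red arms hanging beside it, about 10° outward in total as expected. The mallet, gouge and block are where they started, and nothing is touching the robot. I'm handing in.

```bash
python3 -c "
from h import *
a=load('scene0')['img'].astype(int);b=load('c23')['img'].astype(int)
for n,(u0,u1,v0,v1) in dict(mallet=(125,172,245,318),gouge=(280,322,248,310),relief=(370,430,215,250)).items(): print(n,abs(a-b)[v0:v1,u0:u1].mean().round(2))
print(arm.job_done())"
```

```text
mallet 2.21
gouge 2.38
relief 3.4
the job is handed in; nothing more can be done
None
```

The job is handed in at about 34 s: the brass cap is seated on the spigot and both red arms are swung fully down. No verdict was reported.

- **Cap:** I took the smallest of the three caps and pushed it onto the spigot with both arms raised. Resistance peaked at about 14 N and then gave. Forces and heights put the rim about 36 mm below the spigot top, inside the 33.5 to 37 mm home range. The arms were a little lowered from the start, about 7° above level instead of 25°, and I left them so.
- **Arms:** I swung them down one after the other with the closed fingertips, using 2 to 3 N until each met a hard stop, held at up to about 15 N. I pressed the first arm again at 12 N as a check.
- **Final checks:** The cap top is at about 155.5 mm. The arms hang about 10° outward in total, as expected for fully down. In before-and-after pictures the mallet, gouge and carved block look unmoved, and the gripper is clear of everything.
- **Disagreements:** The cap rocks by about 1 to 2° on the spigot. So the two arms' angles traded between looks, from roughly 5° and 3.5° to 3.8° and 6.3°, and their stops differed by 1 to 3 mm. The camera readings are only good to about 2°, so I relied on the hard stops to judge the arms fully down.

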